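# Break the lid stay and shut the gouge chest

## Robot

A 6-joint arm with a two-finger parallel gripper is mounted at the origin on the work surface. World frame = base frame: x ahead of the robot, y to its left, z up, the work surface at z = 0. Lengths are in m, angles in rad, forces in N, time in s.
With the tool pointing down it reaches from about 0.35 to 0.85 m from the base axis. Payload 8.1 kg.
Tool frame: the origin (TCP) lies at the very end of the fingers, on their centre line; the grasp point (between the pads) lies 19 mm behind it (pinch_z is the distance from the TCP to the grasp point, in m); z points along the fingers, y is the direction in which the jaws open and shut (so a half turn about z gives the same grasp; the last joint's range is limited). The gripper opens to 93 mm and grips with 3 to 60 N. Pads are 15 mm wide; open, the fingers measure 128 mm over their backs; the gripper's body (75 mm by 188 mm) begins 65 mm behind the grasp point.
Start: joints at [1.11, 0.13, 1.488, -0, 1.523, -0.085], TCP at [0.22, 0.558, 0.219] pointing down, gripper open.
Joint ranges: [-2.96, 2.96], [-0.89, 2.26], [0.02, 2.5], [-1.34, 4.48], [0, 2.73], [-2.66, 2.66]. Speed limits (rad/s): [2.39, 2.39, 2.79, 3.14, 3.14, 3.14].

## Interface

Orientations are given as a rotation vector (axis times angle).
In Python, from plant import * gives the robot as it stands.
- The arm moves only by the tool move_arm, never from a script. Its argument "series" is a list of rows, each a list of 7 numbers: the shift along the tool's x, y, z each as a share of 10 cm, from -1 to 1, then the turn, a rotation vector about the tool's x, y, z each as a share of 180 degrees, from -1 to 1, then the opening, from -1 (shut) to 1 (fully open). In form: [[dx, dy, dz, rx, ry, rz, jaw], ...]. A call has 1 to 8 rows; each row is the pose to reach, as a shift and turn from the pose commanded when the call began, along the tool's axes at that moment, turning the shorter way round; what a row does not reach only later rows make up. A row lasts 1/10 s, in which the tool goes at most 50 mm and 8.59 degrees, less where a joint would pass 70% of its speed; a pose out of reach is approached as far as the arm can. A call with a number of a shift or a turn outside -1 to 1 is refused whole. A call with a gripper value outside its range is refused whole. The fingers move at their own pace and stop on an object; "squeeze" is the grip in N (left out, the last holds). Time passes only in rows, so rows that repeat a pose let the fingers close. It gives the time, the measured TCP pose, the force and the opening at its end, in the units of the state.
- read_state(): the state, without advancing time (a new reading comes with each control period).
- read_camera(name): name is "scene" or "top" or "wrist"; returns a dict with "frame" (480x640x3 uint8, red, green, blue), "K" (3x3 intrinsics, pixels), "rvec" (rotation vector, rad) and "tvec" (3), from world to camera coordinates, as OpenCV has them. Camera axes: x right, y down, z forward; pixel columns grow to the right and rows downward; lengths in m; the calibration is good to about 2 mm. The wrist camera is an equidistant fisheye: a pixel r from the principal point sees the ray r / f radians off the axis. A picture is of the moment at which its call begins. There is no depth.
- close_job(): hands the job in, once; it reports no verdict.
The state is a dict: "t": time; "q": joint angles; "dq": joint speeds; "joint_torque": joint torques, N m; "tool_pos": TCP position; "orientation": TCP orientation; "force": force on the tool from outside, world axes, zero at the start; "wrist_torque": the same for the moment, N m; "opening": finger opening in m.
Only numpy, scipy, OpenCV 4.12 (cv2) and the standard library are available. Lean on these libraries where they do the work, as an engineer would, in place of code of your own. Each camera call takes 0.05 s, during which the arm holds its last target.

## Task

The carver's tool chest is standing open, its lid propped by a folding steel stay at the end away from the robot that has locked at the knuckle. Break the stay at its knuckle, without forcing the lid while the stay is locked, then lower the lid gently until it is fully shut and let go of it; do not let it drop or slam, and leave everything else on the bench and in the chest where it is.

Things in the scene. Friction and masses are not known exactly. Their poses are not given: they have to be found in the camera images.
- chest: Open wooden tool chest fixed to the bench, 200 mm deep (its x) x 340 mm wide (its y) x 95 mm high, walls and floor 10 mm. Origin at the centre of its underside, on the bench; it stands across the bench, its front to the robot's right: its x points from its front to its hinge side, y to its left end (near the robot), z up. 'Chest frame' below means x, y, z from here.
- lid: The lid: wooden board 200 x 340 x 12 mm, 0.5 to 0.75 kg, with a steel bar pull on its front edge. Origin on the hinge axis at mid-width; x points from front edge to hinge, y along the hinge to the chest's left, z out of the outer face. Open, it shows its underside, with small tools strapped to it, to the front.
- lid_hinge (a point): Middle of the hinge axis, chest frame (100, 0, 95) mm; the axis lies along the chest's y. The hinge is stiff: with the stay broken the lid rests where it is while steep, but below some 35 to 60 degrees (hidden, by its weight) it falls shut by itself unless held.
- lid_bar (a point): Middle of the lid's bar pull: round steel bar 12 mm thick, 120 mm long along the chest's y, on two arms. It lies 240 mm from the hinge axis, 40 mm beyond the lid's front edge (34 mm free gap) and 6 mm above the plane of the lid's underside. Lid open: about 330 mm above the bench; lid shut: at (-140, 0, 101) mm in the chest frame.
- lid_angle (a joint): Lid angle in rad: 0 shut, growing as it opens; 1.35 when propped by the locked stay. It rises by about 0.01 as the stay passes straight, and sinks to about 1.24 when the stay has snapped over.
- stay_pivot (a point): Lower pivot of the stay, inside the chest's right end wall (the end away from the robot), chest frame (-15, -146, 50) mm. The stay is two flat steel links, each 80 mm between pivots, 14 mm wide, swinging in the chest's x-z plane: the lower from this pivot to the knuckle, the upper on to a bracket under the lid, 100 mm from the hinge axis.
- knuckle (a point): Joint between the two links; locked it lies at (17, -146, 124) mm in the chest frame, 8 mm in front of the straight line between the end pivots, on a stop, held by a sprung ball. It breaks backwards and down (chest frame +0.92 x, -0.40 z): the press takes 4 to 9 N, fading until after about 16 mm it clicks over, snaps on some 20 mm by itself and stays there.
- thumb_plate (a point): Middle of the front face of the thumb plate, where to press: flat steel plate 28 mm wide (chest's y) x 30 mm along the link, fixed to the lower link in front of the knuckle. While locked it faces the chest's front and somewhat up (chest frame -0.92 x, +0.40 z). The open lid stands behind and above it.
- stay_upper (a joint): Bend of the stay at its knuckle in rad: 2.92 locked (past straight, at the stop), 2.72 straight, about 2.0 after it has snapped over, 0 folded with the lid shut.
- stone_case: Sharpening stone in a dark wooden case, 62 x 130 x 36 mm, lying loose on the chest's floor. Origin under its centre.
- mallet: Round carver's mallet of wood, 92 mm across and 240 mm tall, standing on its head on the bench behind the chest's lid. Origin under its centre.
- gouge_a: Carving gouge, 240 mm long, wooden handle 24 mm square, lying on the bench in front of the chest. Origin on the bench, near mid-length.
- gouge_b: A second such gouge with a narrower blade, lying on the bench to the right. Origin on the bench, near mid-length.
- folding_rule: Folded yellowish wooden rule, 220 x 33 x 26 mm, lying on the bench in front of the chest. Origin under its centre.
- wax_tin: Round steel wax tin, 84 mm across, 50 mm high, on the bench in front of the chest. Origin under its centre.
- carving_dark: Dark standing wooden figure on a plinth 80 mm square, 248 mm tall, far to the left. Origin under its centre.
- carving_blank: Pale, roughed-out wooden figure of the same size, far to the left. Origin under its centre.

How it is judged:
By the outcome, as a careful person would: the job done as asked, in the order asked, and still so for the second after the job is handed in, with the robot touching nothing.
It also fails if it takes over 59 s, if anything falls off the work surface, if the arm or the gripper's body presses on something with over 40 N, if the wrist force passes 120 N, or if a joint passes its speed limit or range.

## Working session

There is one attempt and no reset: what is moved stays moved. The work goes in short steps, Python scripts to look and compute and a tool call to move; the robot and the scene stay as the last step left them, time stands still between calls to the robot, and variables do not carry over. Pictures are saved under pics/ and viewed, and the job is handed in when it is done.

Besides the shell and the picture viewer there is one more tool, called after "Call:" as name(argument=value, ...), one argument or row to a line, values as JSON. move_arm: Moves the arm, as the interface text tells. Shift numbers are shares of 10 cm and turn numbers shares of 180 degrees, none past 1 either way. Its arguments: {"type":"object","properties":{"series":{"type":"array","items":{"type":"array","items":{"type":"number"}}},"squeeze":{"type":"number"}},"required":["series"]}

```bash
ls; mkdir -p pics; python3 - <<'E'
from plant import *
import cv2
print(read_state())
for n in("scene","top","wrist"):
    c=read_camera(n); cv2.imwrite(f"pics/{n}0.png",c["frame"][:,:,::-1]); print(n,c["K"],c["rvec"],c["tvec"])
E
```

```text
pics
{'t': 0.0, 'q': array([ 1.10960117e+00,  1.31174763e-01,  1.48921305e+00, -4.01474448e-05,
        1.52302595e+00, -8.53741744e-02]), 'dq': array([-1.17431447e-03, -2.83383555e-04,  1.42066876e-04, -6.51144787e-05,
        5.22419080e-04, -7.17282239e-04]), 'joint_torque': array([-2.38267472e-03, -5.59844649e+01, -4.91755271e+01,  7.67193222e-02,
        3.54189088e-02, -8.86258772e-05]), 'tool_pos': array([0.21995321, 0.55763416, 0.21761571]), 'orientation': array([-5.86782332e-01, -3.08584474e+00,  2.77103381e-03]), 'force': array([-0.54612798,  0.30771563, -0.0900296 ]), 'wrist_torque': array([ 0.07288673,  0.00498269, -0.02846943]), 'opening': 0.0928930627818672}
scene [[565.00155929   0.         318.87714715]
 [  0.         565.00155929 242.75251987]
 [  0.           0.           1.        ]] [ 0.81992043  2.60347075 -1.06060448] [ 0.43827001 -0.14809062  1.86560147]
top [[562.46794595   0.         316.56843666]
 [  0.         562.46794595 238.46227481]
 [  0.           0.           1.        ]] [ 2.11588513 -2.17035946  0.14099736] [0.04195602 0.50930261 1.71379205]
wrist [[371.64829954   0.         320.11405521]
 [  0.         371.64829954 241.88081605]
 [  0.           0.           1.        ]] [-2.41115156 -1.64082593 -0.21438188] [-0.5995502  -0.03061517  0.38972319]
```

View pics/scene0.png

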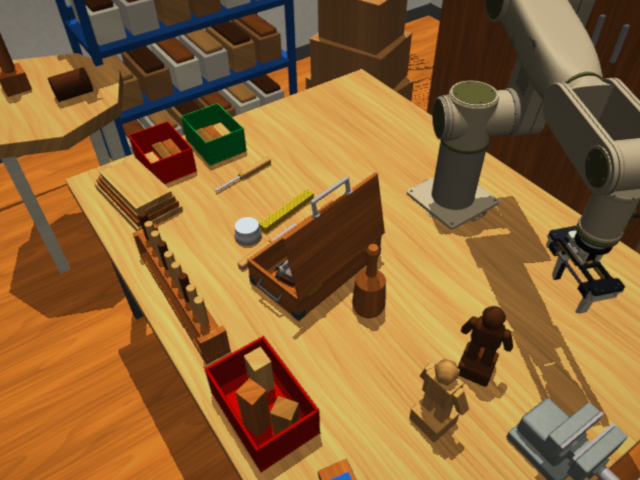

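View pics/top0.png

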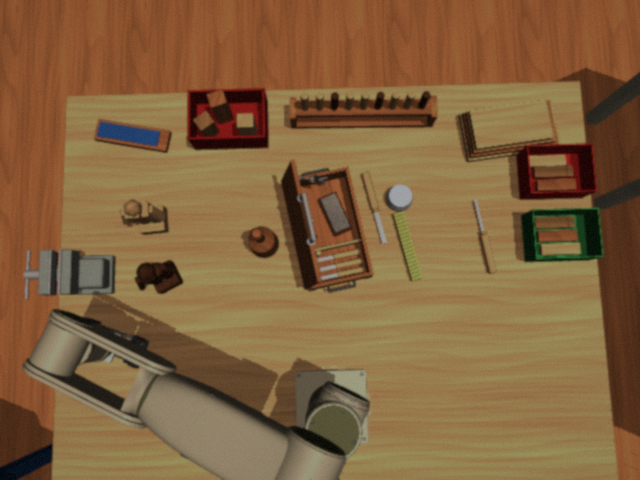

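View pics/wrist0.png

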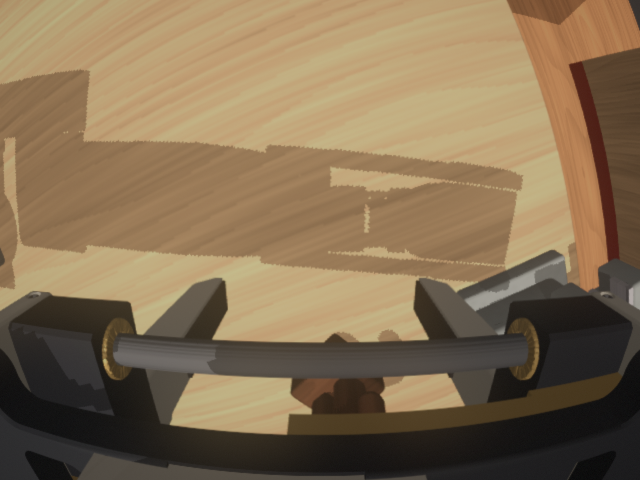

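```bash
python3 - <<'E'
import cv2
a=cv2.imread("pics/top0.png")[150:300,270:390]; cv2.imwrite("pics/top0c.png",cv2.resize(a,None,fx=4,fy=4,interpolation=cv2.INTER_CUBIC))
a=cv2.imread("pics/scene0.png")[165:335,225:405]; cv2.imwrite("pics/scene0c.png",cv2.resize(a,None,fx=3.5,fy=3.5,interpolation=cv2.INTER_CUBIC))
E
```

```text
(no output)
```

View pics/top0c.png

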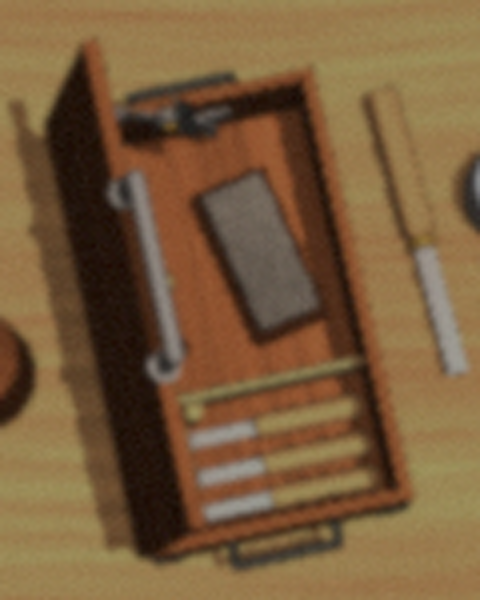

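View pics/scene0c.png

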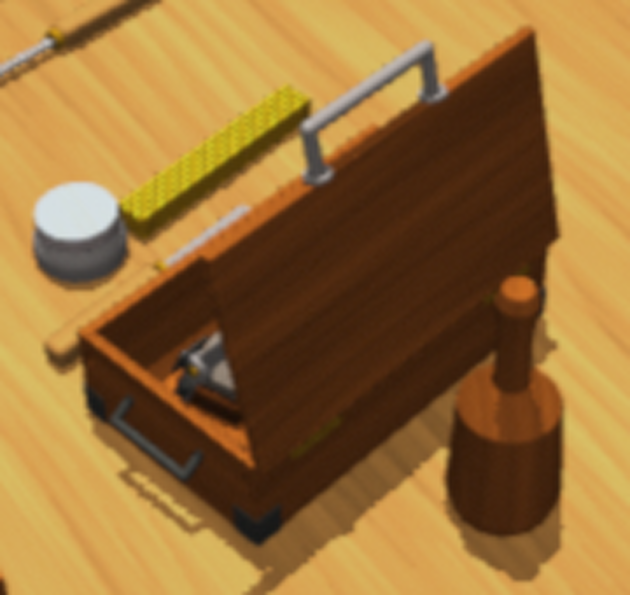

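```bash
cat > h.py <<'E'
import numpy as np,cv2
from scipy.spatial.transform import Rotation as R
from plant import *
def proj(c,P):
    X=R.from_rotvec(np.ravel(c["rvec"])).apply(np.atleast_2d(P))+np.ravel(c["tvec"])
    K=c["K"]; return np.c_[K[0,0]*X[:,0]/X[:,2]+K[0,2],K[1,1]*X[:,1]/X[:,2]+K[1,2]]
def lid(x,y,z,th):
    # lid pt: x<0 toward front, z relative to underside
    s,c=np.sin(th),np.cos(th); return np.array([100+x*c+z*s,y,95-x*s+z*c])/1000
def w(P,p):
    return R.from_euler('z',p[2]).apply(P)+np.array([p[0],p[1],0])
E
cat > fit.py <<'E'
from h import *
from scipy.optimize import least_squares
T=read_camera("top");S=read_camera("scene")
th=1.35
obs=[(T,[-.1,-.17,.095],(348,167.5)),(T,[-.1,.17,.095],(372.5,275)),
(T,lid(-240,-60,6,th),(303,195)),(T,lid(-240,60,6,th),(313,241)),(T,lid(-200,-170,6,th),(293,160)),
(S,[-.1,-.17,.095],(248.4,260.7)),(S,[.1,-.17,.095],(296.4,299.3)),(S,lid(-200,-170,12,th),(284.4,238.7)),(S,lid(-200,170,12,th),(377,173.6)),
(S,lid(-240,60,6,th),(347.9,177.9)),(S,lid(-240,-60,6,th),(312.7,200.7))]
f=lambda p:np.concatenate([proj(c,w(np.array(P),p))[0]-o for c,P,o in obs])
r=least_squares(f,[.5,0,1.7],loss='soft_l1')
print(r.x,np.rad2deg(r.x[2])); print(f(r.x).reshape(-1,2).round(1))
print(f(r.x).std())
for n,P in dict(knuckle=[.017,-.146,.124],bar=lid(-240,0,6,th),barshut=[-.14,0,.101],hinge=[.1,0,.095]).items(): print(n,w(np.array(P),r.x))
for c,n in((T,"top"),(S,"scene")):
    im=np.ascontiguousarray(c["frame"][:,:,::-1]); im=cv2.resize(im,None,fx=4,fy=4,interpolation=2)
    pts=[[sx*.1,sy*.17,z] for sx in(-1,1) for sy in(-1,1) for z in(0,.095)]+[lid(-200,y,z,th) for y in(-170,170) for z in (0,12)]+[[.017,-.146,.124],[-.015,-.146,.05]]+[lid(-240,y,6,th) for y in (-60,60)]
    q=proj(c,w(np.array(pts),r.x))
    for a in q: cv2.circle(im,tuple(int(v) for v in (a+.5)*4),3,(0,255,0),-1)
    q=q.mean(0)*4; x0,y0=int(q[0])-350,int(q[1])-300
    cv2.imwrite(f"pics/{n}_fit.png",im[y0:y0+600,x0:x0+700])
E
python3 fit.py
```

```text
[ 0.53560897 -0.00520166  1.75452369] 100.52680221236997
[[-0.2 -0.8]
 [-0.2  0.3]
 [ 0.4 -0.4]
 [-0.2 -1.9]
 [-0.6 -0.5]
 [-0.9 -2.4]
 [ 1.1 -1.2]
 [ 0.4 -0.5]
 [ 1.9 -0.9]
 [-0.9  0.3]
 [ 0.5  0.3]]
0.9277887530912605
knuckle [0.67604591 0.03818576 0.124     ]
bar [0.52587263 0.04719414 0.33048765]
barshut [ 0.56118634 -0.14284539  0.101     ]
hinge [0.51733943 0.0931153  0.095     ]
```

View pics/top_fit.png

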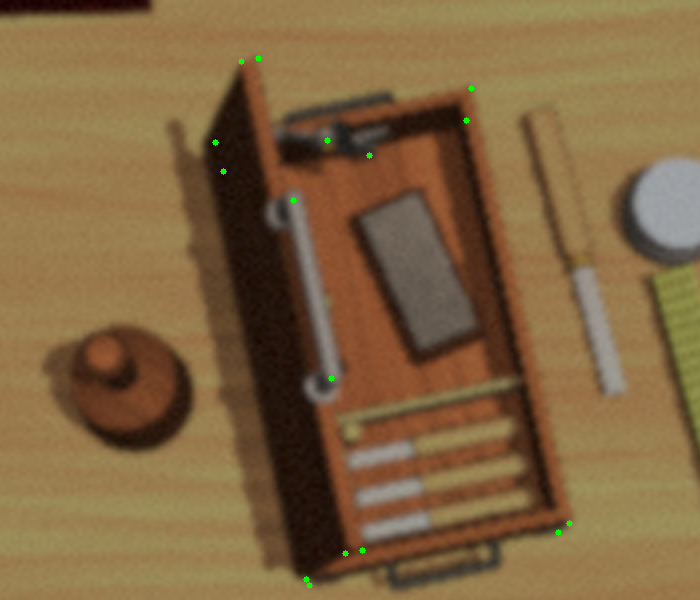

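View pics/scene_fit.png

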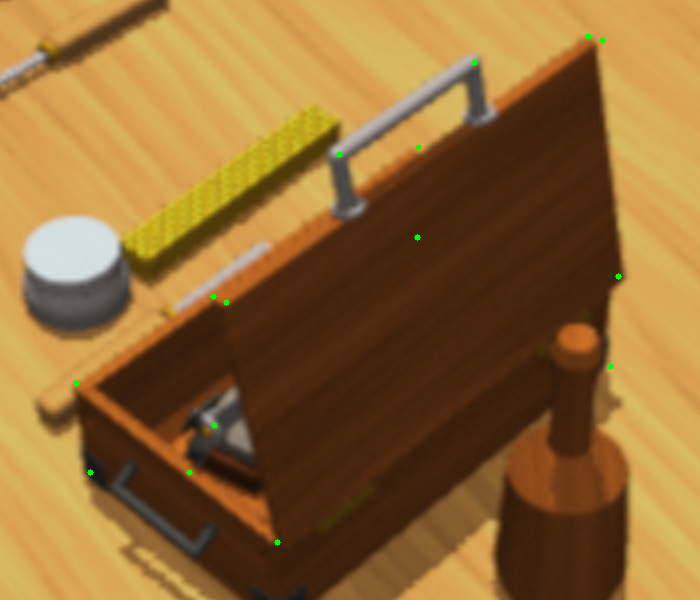

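```bash
cat >> h.py <<'E'
CH=(0.5356,-0.0052,1.7545)
def chestR(): return R.from_euler('z',CH[2])
def toolR(tilt_deg, ysign=1, mode='press'):
    """tool z in chest xz-plane, tilted from down toward +x_c by tilt; press: tool y along +-y_c ; grip: tool x along +-y_c"""
    a=np.deg2rad(tilt_deg); z=np.array([np.sin(a),0,-np.cos(a)])
    yc=np.array([0,1.,0])*ysign
    if mode=='press': y=yc; x=np.cross(y,z)
    else: x=yc; y=np.cross(z,x)
    return chestR()*R.from_matrix(np.c_[x,y,z])
def delta(pos,Rt):
    s=read_state(); R0=R.from_rotvec(s["orientation"])
    d=R0.inv().apply(np.array(pos)-s["tool_pos"])*10
    r=(R0.inv()*Rt).as_rotvec()/np.pi
    print("d",d.round(3),"turn",r.round(3),"steps",int(np.ceil(max(np.linalg.norm(d)*2,np.linalg.norm(r)*180/8.59))))
def show():
    s=read_state(); C=chestR().inv()
    print("t",s["t"],"q",s["q"].round(2),"pos",s["tool_pos"].round(4),"chest",(C.apply(s["tool_pos"]-[CH[0],CH[1],0])*1000).round(1),"F",s["force"].round(1),"op",round(s["opening"],4))
E
python3 - <<'E'
from h import *
show()
for ys in(1,-1):
  for t in(0,45):
    print(ys,t); delta(w(np.array([-.08,-.142,.25]),CH),toolR(t,ys))
for ys in (1,-1):
    print('grip',ys); delta([.526,.047,.45],toolR(0,ys,'grip'))
E
```

```text
t 0.25 q [ 1.11  0.13  1.49 -0.    1.52 -0.09] pos [0.2201 0.5579 0.2182] chest [611.3 207.3 218.2] F [0.6 0.8 0.3] op 0.0931
1 0
d [-6.63  -4.005 -0.315] turn [-0.    -0.    -0.678] steps 16
1 45
d [-6.63  -4.005 -0.315] turn [-0.264 -0.146 -0.637] steps 16
-1 0
d [-6.63  -4.005 -0.315] turn [-0.     0.     0.322] steps 16
-1 45
d [-6.63  -4.005 -0.315] turn [-0.126  0.228  0.305] steps 16
grip 1
d [-4.721 -3.632 -2.316] turn [-0.    -0.    -0.178] steps 13
grip -1
d [-4.721 -3.632 -2.316] turn [-0.     0.     0.822] steps 18
```

Call:
move_arm(
  series=[
    [0,0,-0.5,0,0,0,-1],
    [0,0,-1,0,0,0,-1],
    [0,0,-1,0,0,0,-1],
  ],
  squeeze=20,
)

```text
t: 0.55
tool_pos: [0.2214, 0.5607, 0.3277]
orientation: [0.586, 3.083, 0.019]
force: [-0.1, 0.4, 0.9]
opening: 0.0737
```

Call:
move_arm(
  series=[
    [-0.4,-0.2,-0.2,0,0,0,-1],
    [-0.8,-0.4,-0.5,0,0,0,-1],
    [-1,-0.6,-0.8,0,0,0,-1],
    [-1,-0.6,-0.8,0,0,0,-1],
  ],
)

```text
t: 0.95
tool_pos: [0.294, 0.4641, 0.4047]
orientation: [0.591, 3.08, 0.011]
force: [0.1, 0.4, 1.5]
opening: 0.0415
```

Call:
move_arm(
  series=[
    [-0.4,-0.3,0,0,0,0.04,-1],
    [-0.8,-0.5,0,0,0,0.08,-1],
    [-1,-0.6,-0.2,0,0,0.12,-1],
    [-1,-0.6,-0.2,0,0,0.16,-1],
  ],
)

```text
t: 1.35
tool_pos: [0.3642, 0.3715, 0.4204]
orientation: [1.347, 2.836, 0.004]
force: [-0.5, 0.7, -0.3]
opening: 0.0098
```

```bash
python3 - <<'E'
from h import *
show()
delta(w(np.array([-.08,-.142,.40]),CH),toolR(0,-1))
E
```

```text
t 1.35 q [ 0.7  -0.08  1.34 -0.    1.88  0.01] pos [0.3642 0.3715 0.4204] chest [401.6  99.7 420.4] F [-0.5  0.7 -0.3] op 0.0098
d [-5.385 -0.189  0.207] turn [ 0.001 -0.     0.159] steps 11
```

Call:
move_arm(
  series=[
    [-0.5,0,0,0,0,0,-1],
    [-1,0,0,0,0,0,-1],
    [-1,0,0,0,0,0,-1],
  ],
)

```text
t: 1.65
tool_pos: [0.4289, 0.2924, 0.4175]
orientation: [1.343, 2.839, -0.003]
force: [-0.8, 0.2, -0.6]
opening: 0.0008
```

Call:
move_arm(
  series=[
    [-0.5,0,0,0,0,0,-1],
    [-1,0,0,0,0,0,-1],
    [-1,0,0,0,0,0,-1],
  ],
)

```text
t: 1.95
tool_pos: [0.4923, 0.2156, 0.417]
orientation: [-1.343, -2.84, 0.004]
force: [-0.2, 0.7, 0.4]
opening: 0.0006
```

Call:
move_arm(
  series=[
    [-0.5,0,0,0,0,0,-1],
    [-1,0,0,0,0,0,-1],
    [-1,0,0,0,0,0,-1],
  ],
)

```text
t: 2.25
tool_pos: [0.5558, 0.1389, 0.4165]
orientation: [-1.342, -2.839, 0.004]
force: [-0.1, 1.2, -0.1]
opening: 0.0002
```

Call:
move_arm(
  series=[
    [-0.5,0,0,0,0,0,-1],
    [-1,0,0,0,0,0,-1],
    [-1,0,0,0,0,0,-1],
  ],
)

```text
t: 2.55
tool_pos: [0.6195, 0.0621, 0.4153]
orientation: [-1.341, -2.838, 0.004]
force: [0.6, 0.4, -0.5]
opening: 0.0004
```

Call:
move_arm(
  series=[
    [-0.5,0,0,0,0,0,-1],
    [-1,0,0,0,0,0,-1],
    [-1,0,0,0,0,0,-1],
  ],
)

```text
t: 2.85
tool_pos: [0.6833, -0.0148, 0.413]
orientation: [-1.339, -2.835, 0.005]
force: [-0.8, 0.4, -0.9]
opening: 0.0009
```

```bash
python3 - <<'E'
from h import *
show()
delta(w(np.array([-.10,-.142,.27]),CH),toolR(45,-1))
E
```

```text
t 2.85 q [-0.1   0.4   0.82 -0.    1.93 -0.78] pos [ 0.6833 -0.0148  0.413 ] chest [ -36.5 -143.5  413. ] F [-0.8  0.4 -0.9] op 0.0009
d [-0.555 -0.312  1.429] turn [-0.065  0.244  0.151] steps 7
```

Call:
move_arm(
  series=[
    [-0.1,-0.1,0.1,-0.01,0.04,0.025,-1],
    [-0.3,-0.2,0.2,-0.02,0.08,0.05,-1],
    [-0.5,-0.3,0.4,-0.03,0.12,0.075,-1],
    [-0.5,-0.3,0.6,-0.043,0.16,0.1,-1],
    [-0.55,-0.3,0.8,-0.054,0.2,0.125,-1],
    [-0.55,-0.3,0.9,-0.065,0.244,0.151,-1],
    [-0.55,-0.3,0.9,-0.065,0.244,0.151,-1],
    [-0.55,-0.3,0.9,-0.065,0.244,0.151,-1],
  ],
)

```text
t: 3.65
tool_pos: [0.6931, -0.0727, 0.3273]
orientation: [-1.565, -1.898, -0.654]
force: [-0.0, -0.2, 0.4]
opening: 0.0005
```

```bash
python3 - <<'E'
from h import *
show()
delta(w(np.array([-.04,-.142,.17]),CH),toolR(45,-1))
for n in("scene","top","wrist"):
    c=read_camera(n); cv2.imwrite(f"pics/{n}1.png",c["frame"][:,:,::-1])
E
```

```text
t 3.65 q [-0.49  0.77  0.68  0.71  2.13 -0.43] pos [ 0.6931 -0.0727  0.3273] chest [ -95.1 -142.5  327.3] F [-0.  -0.2  0.4] op 0.0005
d [-0.723 -0.009  1.502] turn [-0.    -0.     0.002] steps 4
```

View pics/wrist1.png

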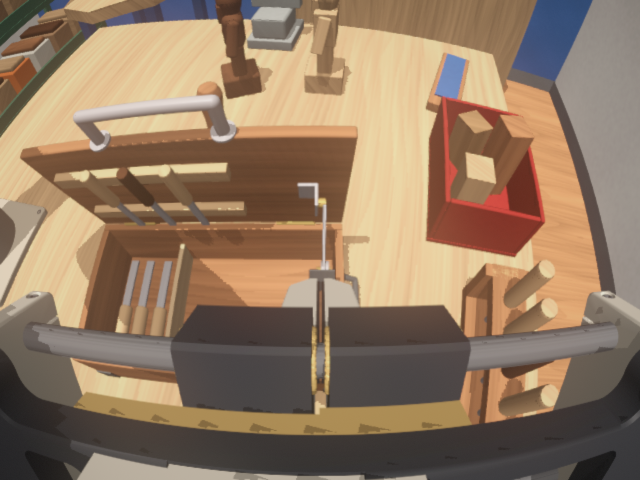

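View pics/scene1.png

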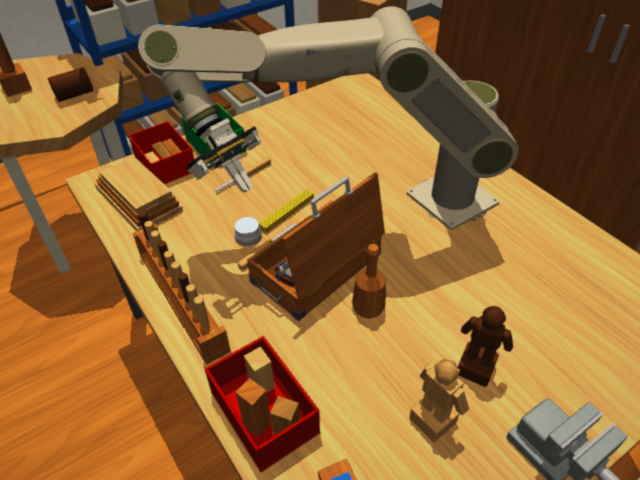

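```bash
cat >> h.py <<'E'
def projf(c,P):
    X=R.from_rotvec(np.ravel(c["rvec"])).apply(np.atleast_2d(P))+np.ravel(c["tvec"])
    r=np.hypot(X[:,0],X[:,1]); t=np.arctan2(r,X[:,2]); K=c["K"]
    return np.c_[K[0,0]*t*X[:,0]/r+K[0,2],K[1,1]*t*X[:,1]/r+K[1,2]]
E
python3 - <<'E'
from h import *
c=read_camera("wrist"); im=np.ascontiguousarray(c["frame"][:,:,::-1]); im=cv2.resize(im,None,fx=3,fy=3,interpolation=2)
th=1.35
pts=[[.1,sy*.17,.095] for sy in(-1,1)]+[[.09,sy*.16,.095] for sy in(-1,1)]+[[-.1,.17,.095]]+[lid(-200,y,0,th) for y in(-170,170)]+[[.017,-.146,.124],[-.015,-.146,.05]]+[lid(-100,-146,0,th)]+[lid(-240,y,6,th) for y in (-60,60)]
for a in projf(c,w(np.array(pts),CH)): cv2.circle(im,tuple(int(v) for v in (a+.5)*3),3,(0,255,0),-1)
cv2.imwrite("pics/w1a.png",im[240:960,0:1140][:, :][::1,::1][0:600,0:800]); cv2.imwrite("pics/w1b.png",cv2.resize(im[450:930,780:1140],None,fx=1.25,fy=1.25))
E
```

```text
(no output)
```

View pics/w1a.png

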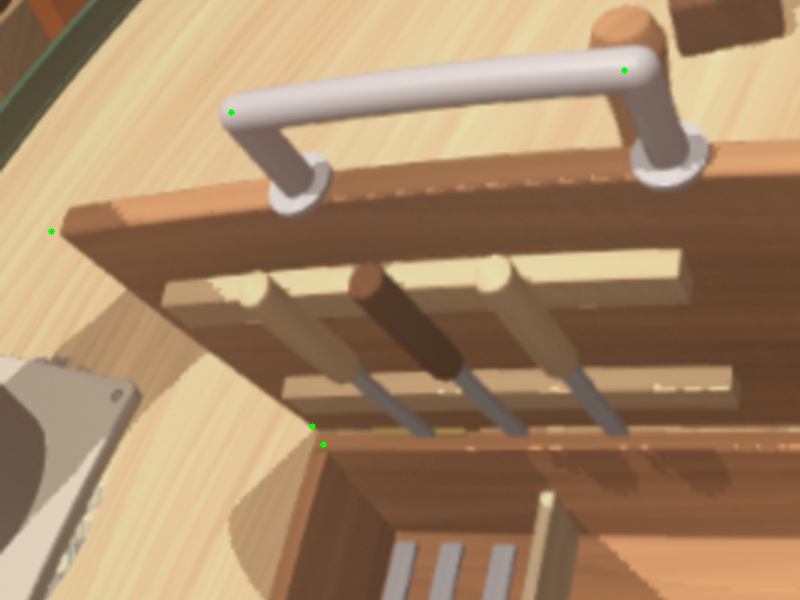

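View pics/w1b.png

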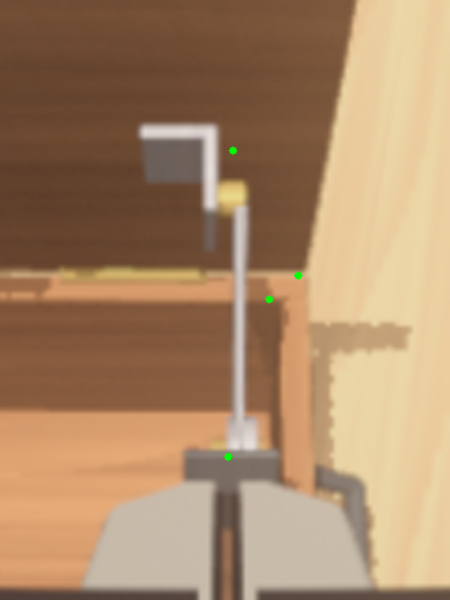

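```bash
sed -i 's/^CH=.*/CH=(0.538,-0.0045,1.7545)/' h.py; python3 - <<'E'
from h import *
show()
delta(w(np.array([-.04,-.144,.16]),CH),toolR(45,-1))
delta(w(np.array([-.013,-.144,.137]),CH),toolR(45,-1))
E
```

```text
t 3.85 q [-0.48  0.76  0.67  0.71  2.13 -0.43] pos [ 0.694  -0.0714  0.332 ] chest [ -94.3 -141.2  332. ] F [ 0.1 -0.1 -0.8] op 0.0005
d [-0.824  0.012  1.605] turn [0.001 0.002 0.005] steps 4
d [-0.794  0.012  1.958] turn [0.001 0.002 0.005] steps 5
```

Call:
move_arm(
  series=[
    [-0.4,0,0.3,0,0,0,-1],
    [-0.8,0,0.6,0,0,0.005,-1],
    [-0.8,0.01,1,0,0,0.005,-1],
    [-0.8,0.01,1,0,0,0.005,-1],
    [-0.8,0.01,1,0,0,0.005,-1],
  ],
)

```text
t: 4.35
tool_pos: [0.6927, -0.0573, 0.2029]
orientation: [-1.576, -1.889, -0.649]
force: [-0.6, -0.3, 1.7]
opening: 0.0007
```

Call:
move_arm(
  series=[
    [0,0,0.3,0,0,0,-1],
    [0,0,0.6,0,0,0,-1],
    [0,0,0.6,0,0,0,-1],
    [0,0,0.6,0,0,0,-1],
  ],
)

```text
t: 4.75
tool_pos: [0.6864, -0.0178, 0.1623]
orientation: [-1.579, -1.89, -0.651]
force: [0.3, 0.6, 0.1]
opening: 0.0004
```

```bash
python3 - <<'E'
from h import *
show()
delta(w(np.array([-.013,-.144,.137]),CH),toolR(45,-1))
for n in("scene","top","wrist"):
    c=read_camera(n); im=c["frame"][:,:,::-1]
    if n!="wrist":
        q=proj(c,w(np.array([.0,-.144,.13]),CH))[0]; x,y=int(q[0]),int(q[1]); im=cv2.resize(im[y-50:y+50,x-60:x+60],None,fx=6,fy=6,interpolation=2)
    cv2.imwrite(f"pics/{n}2.png",im)
E
```

```text
t 4.75 q [-0.43  0.74  1.01  0.64  1.84 -0.58] pos [ 0.6864 -0.0178  0.1623] chest [ -40.2 -143.4  162.3] F [0.3 0.6 0.1] op 0.0004
d [0.014 0.004 0.371] turn [ 0.001  0.001 -0.001] steps 1
```

View pics/wrist2.png

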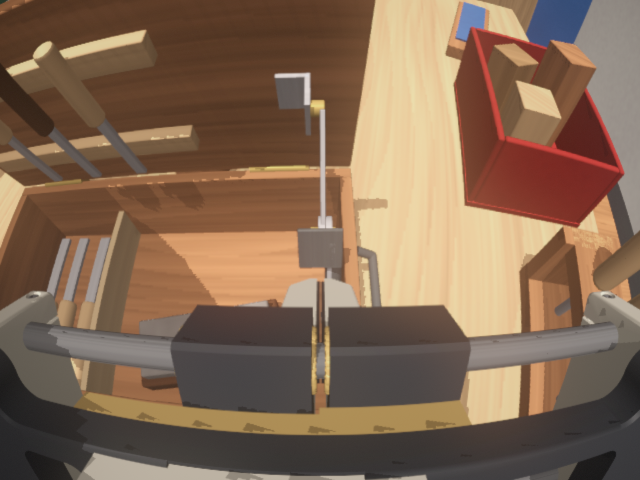

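View pics/scene2.png

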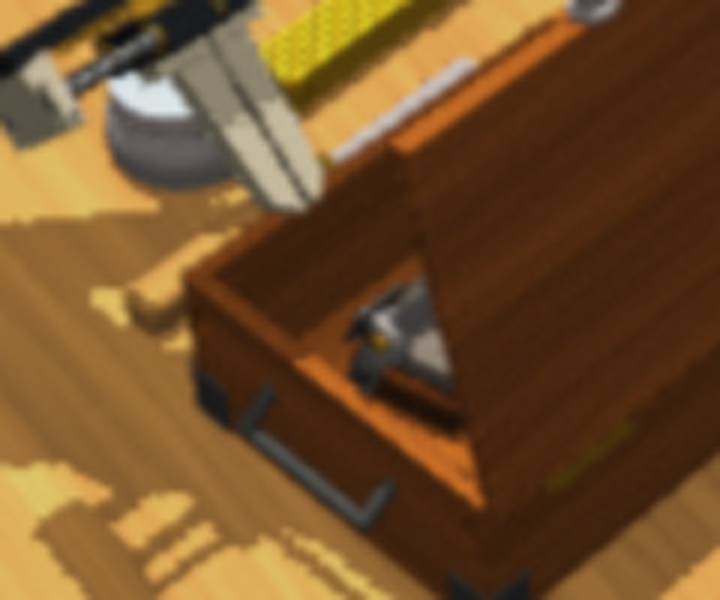

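View pics/top2.png

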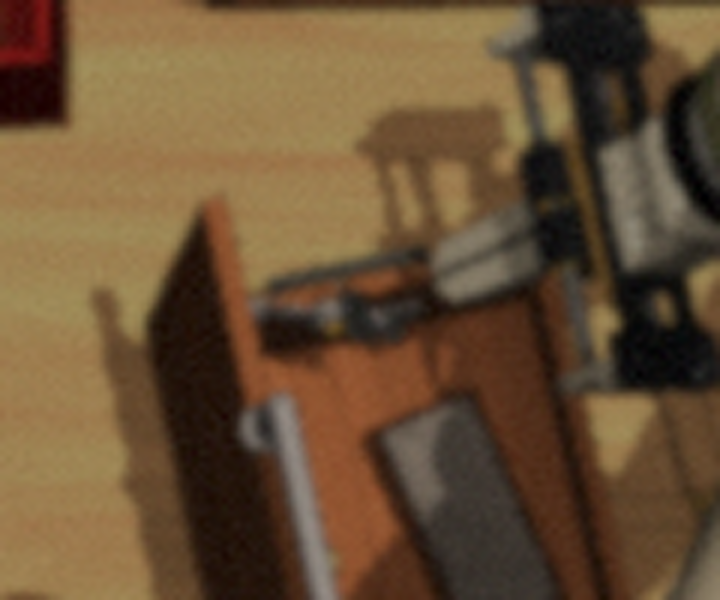

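```bash
python3 - <<'E'
from h import *
c=read_camera("wrist"); n=np.array([-.92,0,.4]);u=np.array([.4,0,.92]);k=np.array([17,-146,124.])
for off in(4,8,12,20):
  for du in(-15,0,15):
    print(off,du,projf(c,w((k+off*n+du*u)/1000,CH)).round(0))
s=read_state()
print(projf(c,[s["tool_pos"]]))
E
```

```text
4 -15 [[323. 255.]]
4 0 [[323. 237.]]
4 15 [[323. 217.]]
8 -15 [[323. 259.]]
8 0 [[323. 241.]]
8 15 [[323. 221.]]
12 -15 [[323. 263.]]
12 0 [[323. 244.]]
12 15 [[323. 224.]]
20 -15 [[323. 271.]]
20 0 [[323. 252.]]
20 15 [[323. 232.]]
[[318.49922524 296.04749943]]
```

Call:
move_arm(
  series=[
    [0.01,0,0.2,0,0,0,-1],
    [0.01,0,0.37,0,0,0,-1],
    [0.01,0,0.37,0,0,0,-1],
    [0.01,0,0.37,0,0,0,-1],
  ],
)

```text
t: 5.35
tool_pos: [0.6804, 0.0085, 0.1342]
orientation: [-1.579, -1.885, -0.65]
force: [0.0, -0.9, -0.2]
opening: 0.0008
```

Call:
move_arm(
  series=[
    [0.02,0,0.05,0,0,0,-1],
    [0.04,0,0.09,0,0,0,-1],
    [0.04,0,0.09,0,0,0,-1],
    [0.04,0,0.09,0,0,0,-1],
  ],
)

```text
t: 5.75
tool_pos: [0.6785, 0.0182, 0.1302]
orientation: [-1.579, -1.885, -0.65]
force: [0.2, 0.5, -1.3]
opening: -0.0
```

Call:
move_arm(
  series=[
    [0.02,0,0.04,0,0,0,-1],
    [0.02,0,0.05,0,0,0,-1],
    [0.02,0,0.05,0,0,0,-1],
    [0.02,0,0.05,0,0,0,-1],
  ],
)

```text
t: 6.15
tool_pos: [0.6777, 0.023, 0.1282]
orientation: [-1.579, -1.885, -0.65]
force: [1.1, -1.9, 2.8]
opening: 0.0003
```

```bash
python3 - <<'E'
from h import *
show()
c=read_camera("wrist"); im=c["frame"][:,:,::-1]; cv2.imwrite("pics/w3.png",cv2.resize(im[60:360,200:440],None,fx=2,fy=2,interpolation=2))
E
```

```text
t 6.15 q [-0.39  0.72  1.11  0.65  1.76 -0.59] pos [0.6777 0.023  0.1282] chest [   1.5 -142.4  128.2] F [ 1.1 -1.9  2.8] op 0.0003
```

View pics/w3.png

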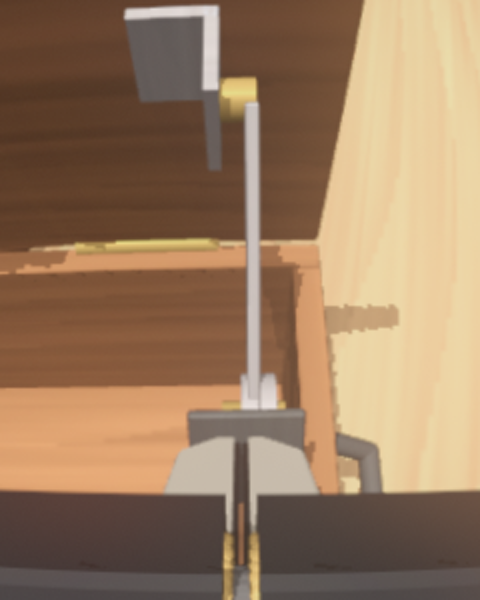

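Call:
move_arm(
  series=[
    [0.01,0,0.03,0,0,0,-1],
    [0.02,0,0.05,0,0,0,-1],
    [0.02,0,0.05,0,0,0,-1],
  ],
)

```text
t: 6.5
tool_pos: [0.6768, 0.028, 0.1261]
orientation: [-1.579, -1.885, -0.65]
force: [1.3, -1.9, 3.3]
opening: 0.0003
```

Call:
move_arm(
  series=[
    [0.01,0,0.03,0,0,0,-1],
    [0.02,0,0.05,0,0,0,-1],
    [0.02,0,0.05,0,0,0,-1],
  ],
)

```text
t: 6.8
tool_pos: [0.6756, 0.0332, 0.1232]
orientation: [-1.579, -1.885, -0.649]
force: [0.4, -1.1, 0.6]
opening: 0.0003
```

```bash
python3 - <<'E'
from h import *
show()
c=read_camera("wrist"); im=c["frame"][:,:,::-1]; cv2.imwrite("pics/w4.png",cv2.resize(im[60:360,200:440],None,fx=2,fy=2,interpolation=2))
E
```

```text
t 6.8 q [-0.37  0.71  1.13  0.66  1.74 -0.58] pos [0.6756 0.0332 0.1232] chest [  12.  -142.2  123.2] F [ 0.4 -1.1  0.6] op 0.0003
```

View pics/w4.png

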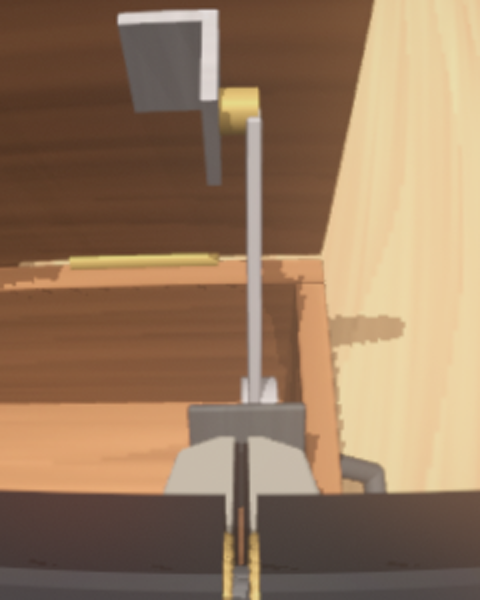

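Call:
move_arm(
  series=[
    [0.01,0,0.03,0,0,0,-1],
    [0.015,0,0.05,0,0,0,-1],
    [0.015,0,0.05,0,0,0,-1],
  ],
)

```text
t: 7.15
tool_pos: [0.6745, 0.0379, 0.1204]
orientation: [-1.579, -1.884, -0.649]
force: [0.0, 0.4, -0.0]
opening: 0.0
```

Call:
move_arm(
  series=[
    [0.005,0,0.03,0,0,0,-1],
    [0.01,0,0.05,0,0,0,-1],
    [0.01,0,0.05,0,0,0,-1],
    [0.01,0,0.05,0,0,0,-1],
  ],
)

```text
t: 7.55
tool_pos: [0.6741, 0.0416, 0.1182]
orientation: [-1.579, -1.885, -0.649]
force: [0.5, 0.6, 0.6]
opening: 0.0003
```

```bash
python3 - <<'E'
from h import *
show()
c=read_camera("wrist"); im=c["frame"][:,:,::-1]; cv2.imwrite("pics/w5.png",cv2.resize(im[60:360,200:440],None,fx=2,fy=2,interpolation=2))
E
```

```text
t 7.55 q [-0.36  0.71  1.15  0.66  1.73 -0.59] pos [0.6741 0.0416 0.1182] chest [  20.5 -142.3  118.2] F [0.5 0.6 0.6] op 0.0003
```

View pics/w5.png

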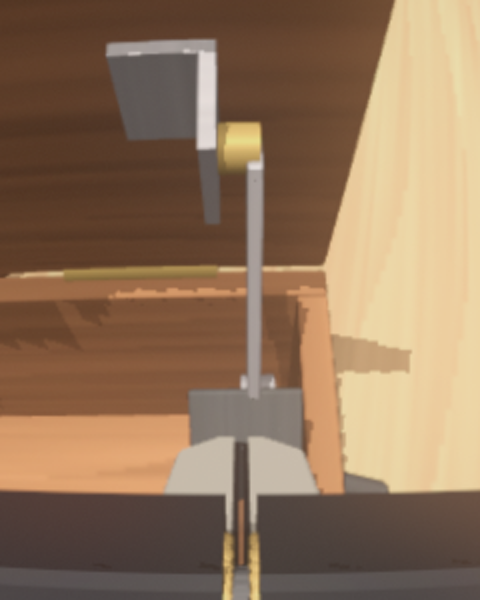

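Call:
move_arm(
  series=[
    [0,0,-0.4,0,0,0,-1],
    [0,0,-0.8,0,0,0,-1],
    [0,0,-1,0,0,0,-1],
    [0,0,-1,0,0,0,-1],
  ],
)

```text
t: 8.0
tool_pos: [0.6887, -0.0308, 0.1921]
orientation: [-1.583, -1.889, -0.654]
force: [0.1, 0.2, -0.2]
opening: 0.0004
```

Call:
move_arm(
  series=[
    [0,0,-0.4,0,0,0,-1],
    [0,0,-0.8,0,0,0,-1],
    [0,0,-1,0,0,0,-1],
    [0,0,-1,0,0,0,-1],
  ],
)

```text
t: 8.4
tool_pos: [0.7005, -0.099, 0.2609]
orientation: [-1.581, -1.887, -0.652]
force: [-0.4, -0.3, 0.3]
opening: 0.0004
```

```bash
python3 - <<'E'
from h import *
show()
for ang in (1.24,):
    b=w(lid(-240,0,6,ang),CH); print("bar",b, lid(-240,0,6,ang))
    delta(b+[0,0,.1],toolR(0,1,'grip'));delta(b+[0,0,.1],toolR(0,-1,'grip'))
c=read_camera("wrist"); im=c["frame"][:,:,::-1]; cv2.imwrite("pics/w6.png",im)
for n in("scene","top"):
    c=read_camera(n);im=np.ascontiguousarray(c["frame"][:,:,::-1]); im=cv2.resize(im,None,fx=5,fy=5,interpolation=2)
    for ang,col in((1.24,(0,255,0)),(1.35,(255,0,0))):
        for a in proj(c,w(np.array([lid(-240,y,6,ang) for y in(-60,60)]+[lid(-200,-170,z,ang) for z in (0,12)]),CH)): cv2.circle(im,tuple(int(v) for v in (a+.5)*5),3,col,-1)
    q=proj(c,b)[0]*5; x,y=int(q[0]),int(q[1]); cv2.imwrite(f"pics/{n}6.png",im[y-250:y+350,x-350:x+350])
E
```

```text
t 8.4 q [-0.51  0.83  0.7   0.67  2.07 -0.5 ] pos [ 0.7005 -0.099   0.2609] chest [-122.6 -142.5  260.9] F [-0.4 -0.3  0.3] op 0.0004
bar [0.53293567 0.02275712 0.32393694] [0.0277236  0.         0.32393694]
d [ 2.207 -1.439 -0.1  ] turn [ 0.196 -0.195 -0.474] steps 12
d [ 2.207 -1.439 -0.1  ] turn [-0.194 -0.195  0.47 ] steps 12
```

View pics/scene6.png

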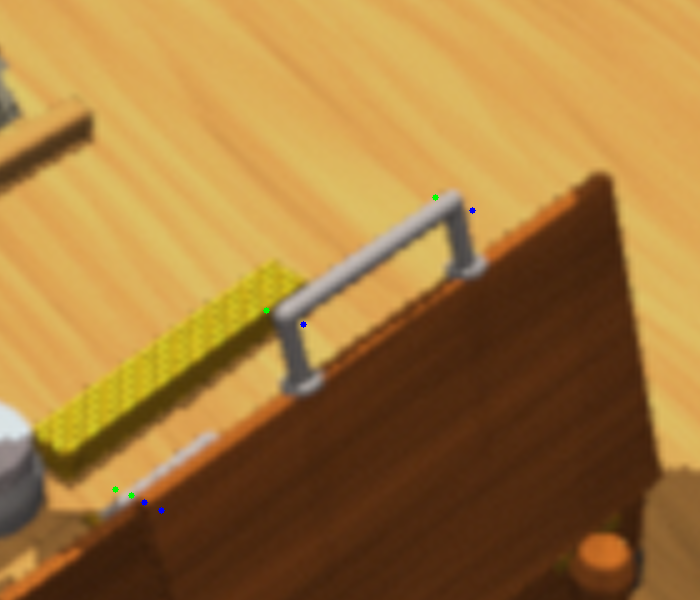

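View pics/w6.png

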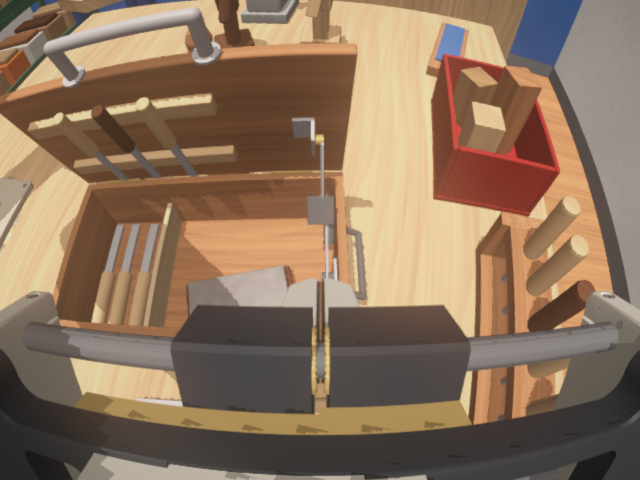

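View pics/top6.png

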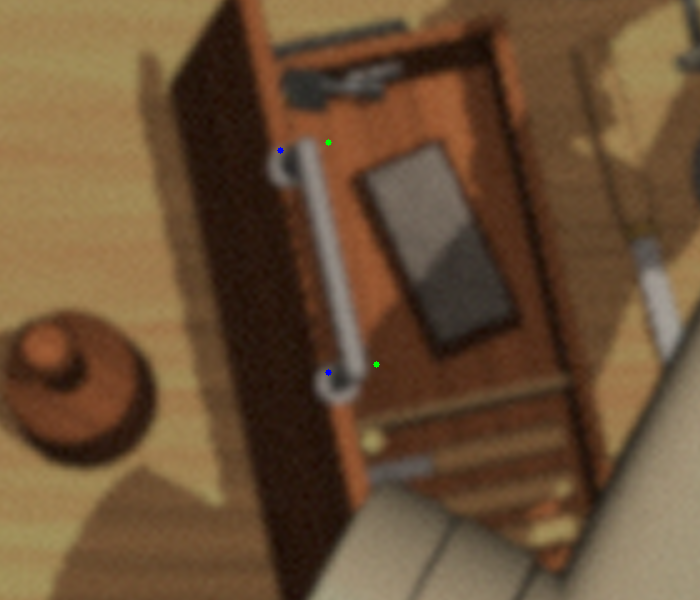

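```bash
python3 - <<'E'
from h import *
c=read_camera("wrist");im=c["frame"][:,:,::-1]
cv2.imwrite("pics/w7a.png",cv2.resize(im[0:190,0:250],None,fx=3.2,fy=3.2-0.1,interpolation=2)[:600])
cv2.imwrite("pics/w7b.png",cv2.resize(im[100:320,260:400],None,fx=2.7*1,fy=2.7,interpolation=2))
for n in("scene","top"):
    c=read_camera(n);im=c["frame"][:,:,::-1]
    cv2.imwrite(f"pics/{n}7.png",im)
show()
E
```

```text
t 8.7 q [-0.51  0.83  0.7   0.67  2.07 -0.5 ] pos [ 0.6992 -0.096   0.258 ] chest [-119.4 -141.8  258. ] F [ 0.3 -0.2  0.4] op 0.0002
```

View pics/w7a.png

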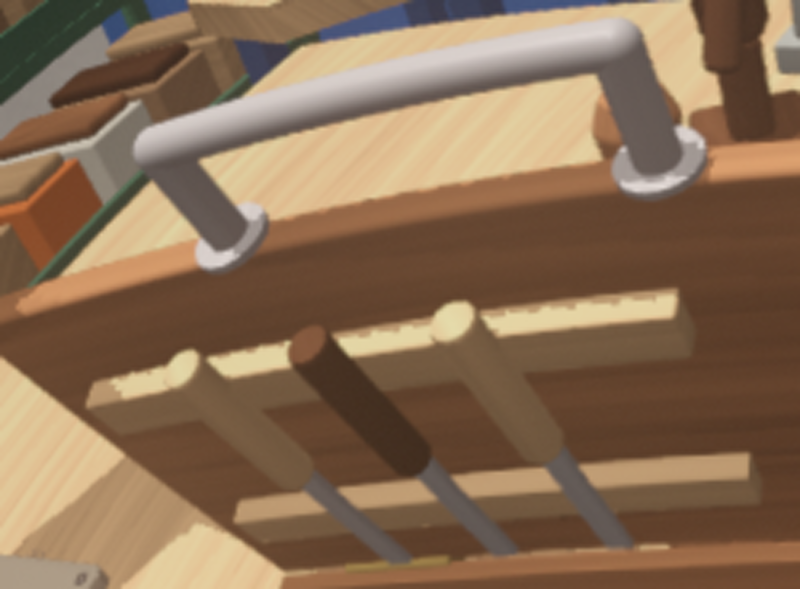

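View pics/w7b.png

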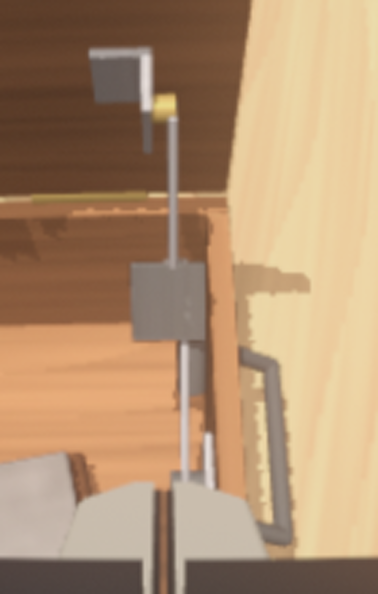

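```bash
python3 - <<'E'
from h import *
from scipy.optimize import least_squares
c=read_camera("wrist");S=read_camera("scene");T=read_camera("top")
def f(p,full=False):
    ch=(p[0],p[1],CH[2]+p[2]); th=p[3]
    W=np.array([lid(-240,57,6,th),lid(-240,-57,6,th),[.1,-.17,.095],[.1,.17,.095]])
    r=projf(c,w(W,ch))-[(46.9,46.8),(195.3,12.9),(345.2,175.9),(88.4,186.5)]
    return r.ravel()
r=least_squares(f,[CH[0],CH[1],0,1.28]); print(r.x,f(r.x).round(1))
th=r.x[3];ch=(r.x[0],r.x[1],CH[2]+r.x[2])
print(projf(c,w(lid(-100,-146,-15,th),ch)))
for h in (10,14,18,22,26,30):
    up=lid(-100,-146,-15,th)*1000; lo=np.array([-15,-146,50.]); u=(up-lo); L=np.linalg.norm(u);u/=L
    print(h,2*np.sqrt(6400-h*h),L, projf(c,w(((up+lo)/2+h*np.array([u[2],0,-u[0]]))/1000,ch)))
E
```

```text
[ 0.54433816 -0.01094258  0.01738996  1.31469849] [ 5.5  0.2 -3.9  1.4  1.4 -1.1 -0.4  2.3]
[[328.09811535 142.24511186]]
10 158.74507866387543 157.08580826623106 [[328.24849328 214.40319299]]
14 157.53094934012174 157.08580826623106 [[328.10765279 212.62784761]]
18 155.8974021592406 157.08580826623106 [[327.96927486 210.8854797 ]]
22 153.8310761842353 157.08580826623106 [[327.83330163 209.17525385]]
26 151.3142425550219 157.08580826623106 [[327.69967678 207.49635968]]
30 148.32396974191326 157.08580826623106 [[327.56834553 205.84801111]]
```

```bash
python3 - <<'E'
import cv2,numpy as np
a=cv2.imread("pics/scene0.png");b=cv2.imread("pics/scene7.png")
f=lambda i:cv2.resize(i[165:245,285:395],None,fx=3.6*1,fy=3.6*2,interpolation=2)
g=lambda i:cv2.resize(i[165:245,300:360],None,fx=6,fy=6,interpolation=2)
cv2.imwrite("pics/cmp.png",np.hstack([g(a),g(b)]))
a=cv2.imread("pics/top0.png");b=cv2.imread("pics/top7.png")
g=lambda i:cv2.resize(i[185:255,290:330],None,fx=8,fy=8,interpolation=2)
cv2.imwrite("pics/cmpt.png",np.hstack([g(a),g(b)]))
E
```

```text
(no output)
```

View pics/cmp.png

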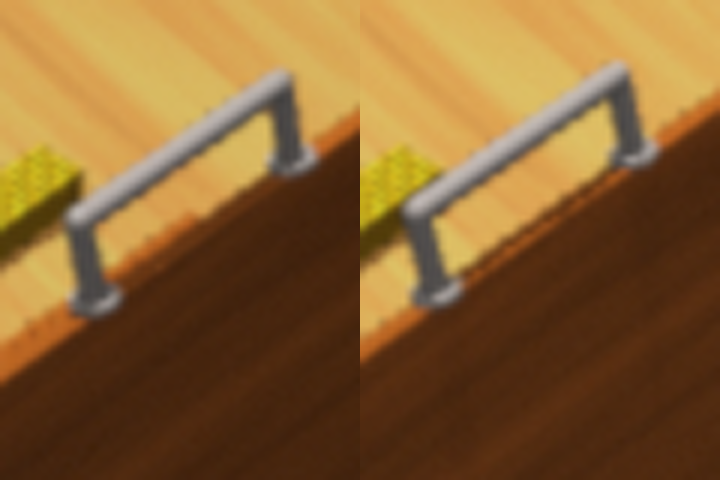

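View pics/cmpt.png

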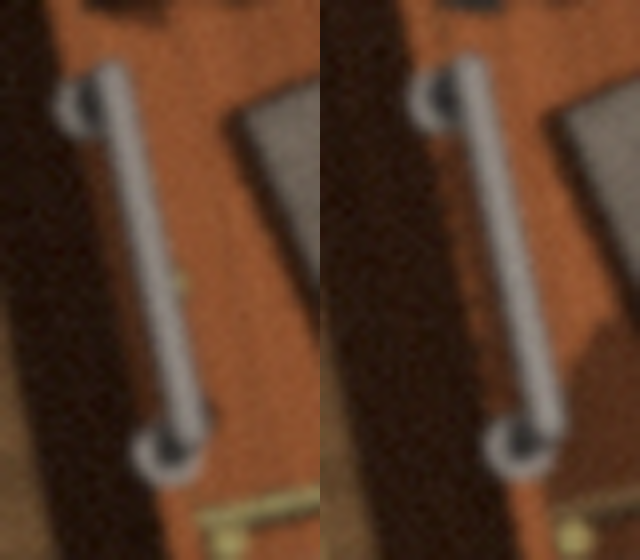

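Call:
move_arm(
  series=[
    [0,0,0.4,0,0,0,-1],
    [0,0,0.8,0,0,0,-1],
    [0,0,1,0,0,0,-1],
    [0,0,1,0,0,0,-1],
  ],
)

```text
t: 9.25
tool_pos: [0.6851, -0.0251, 0.1861]
orientation: [-1.575, -1.881, -0.646]
force: [-0.1, 0.4, 0.2]
opening: 0.0007
```

Call:
move_arm(
  series=[
    [0,0,0.4,0,0,0,-1],
    [0,0,0.8,0,0,0,-1],
    [0,0,0.9,0,0,0,-1],
    [0,0,0.9,0,0,0,-1],
    [0,0,0.9,0,0,0,-1],
  ],
)

```text
t: 9.75
tool_pos: [0.6767, 0.0331, 0.1273]
orientation: [-1.58, -1.887, -0.651]
force: [-0.2, -1.1, -0.1]
opening: 0.0004
```

```bash
python3 - <<'E'
from h import *
c=read_camera("wrist"); im=c["frame"][:,:,::-1]; cv2.imwrite("pics/w8.png",cv2.resize(im[60:360,200:440],None,fx=2,fy=2,interpolation=2))
show()
E
```

```text
t 9.8 q [-0.37  0.71  1.13  0.66  1.74 -0.58] pos [0.677  0.0328 0.1276] chest [  11.2 -143.5  127.6] F [ 0.  -0.   0.6] op 0.0004
```

View pics/w8.png

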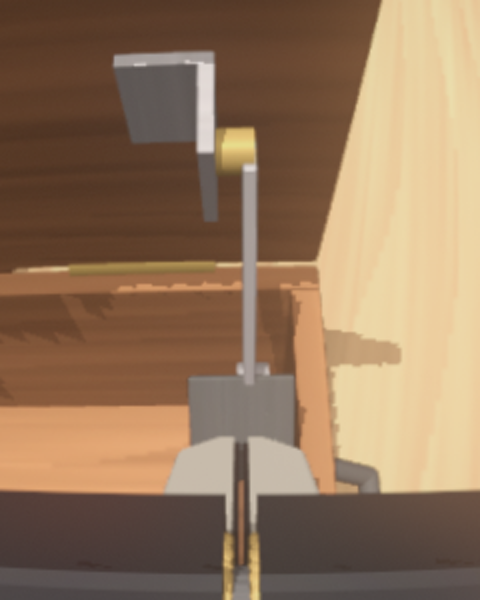

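Call:
move_arm(
  series=[
    [0,0,0.06,0,0,0,-1],
    [0,0,0.12,0,0,0,-1],
    [0,0,0.15,0,0,0,-1],
    [0,0,0.15,0,0,0,-1],
  ],
)

```text
t: 10.2
tool_pos: [0.6732, 0.0453, 0.1143]
orientation: [-1.579, -1.884, -0.649]
force: [-0.3, 0.3, -0.5]
opening: 0.0003
```

Call:
move_arm(
  series=[
    [0,0,0.03,0,0,0,-1],
    [0,0,0.06,0,0,0,-1],
    [0,0,0.06,0,0,0,-1],
  ],
)

```text
t: 10.5
tool_pos: [0.6729, 0.0495, 0.1107]
orientation: [-1.579, -1.885, -0.65]
force: [0.5, -0.9, 1.0]
opening: 0.0004
```

Call:
move_arm(
  series=[
    [0,0,0.03,0,0,0,-1],
    [0,0,0.06,0,0,0,-1],
    [0,0,0.06,0,0,0,-1],
  ],
)

```text
t: 10.8
tool_pos: [0.6722, 0.0537, 0.1063]
orientation: [-1.579, -1.885, -0.65]
force: [-0.4, -0.3, 2.9]
opening: 0.0005
```

```bash
python3 - <<'E'
from h import *
c=read_camera("wrist"); im=c["frame"][:,:,::-1]; cv2.imwrite("pics/w9.png",cv2.resize(im[60:360,200:440],None,fx=2,fy=2,interpolation=2))
show()
E
```

```text
t 10.85 q [-0.35  0.71  1.17  0.66  1.7  -0.59] pos [0.6722 0.0535 0.1063] chest [  32.5 -142.5  106.3] F [-0.3 -0.4  2.1] op 0.0004
```

View pics/w9.png

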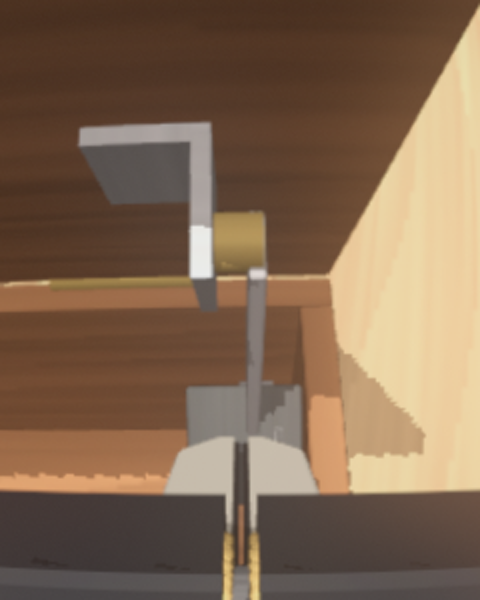

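Call:
move_arm(
  series=[
    [0,0,-0.3,0,0,0,-1],
    [0,0,-0.7,0,0,0,-1],
    [0,0,-1,0,0,0,-1],
    [0,0,-1,0,0,0,-1],
  ],
)

```text
t: 11.25
tool_pos: [0.6868, -0.0197, 0.1804]
orientation: [-1.584, -1.889, -0.654]
force: [0.8, -0.6, 0.4]
opening: 0.0004
```

Call:
move_arm(
  series=[
    [0,0,-0.5,0,0,0,-1],
    [0,0,-1,0,0,0,-1],
    [0,0,-1,0,0,0,-1],
    [0,0,-1,0,0,0,-1],
  ],
)

```text
t: 11.65
tool_pos: [0.6981, -0.0862, 0.2471]
orientation: [-1.581, -1.885, -0.65]
force: [-0.3, 0.3, -0.6]
opening: 0.0005
```

```bash
python3 - <<'E'
from h import *
show()
c=read_camera("wrist"); im=c["frame"][:,:,::-1]; cv2.imwrite("pics/w10.png",im)
CH0=(0.5356,-0.0052,1.7545)
for n in("scene","top"):
    c=read_camera(n);im=np.ascontiguousarray(c["frame"][:,:,::-1]); im=cv2.resize(im,None,fx=5,fy=5,interpolation=2)
    for ang,col in((1.24,(0,255,0)),(1.2,(0,0,255)),(1.16,(255,255,0)),(1.35,(255,0,0))):
        for a in proj(c,w(np.array([lid(-240,y,6,ang) for y in(-60,60)]+[lid(-200,-170,z,ang) for z in (0,12)]),CH0)): cv2.circle(im,tuple(int(v) for v in (a+.5)*5),3,col,-1)
    q=proj(c,w(lid(-240,0,6,1.2),CH))[0]*5; x,y=int(q[0]),int(q[1]); cv2.imwrite(f"pics/{n}10.png",im[y-250:y+350,x-350:x+350])
E
```

```text
t 11.65 q [-0.5   0.81  0.75  0.66  2.04 -0.51] pos [ 0.6981 -0.0862  0.2471] chest [-109.6 -142.5  247.1] F [-0.3  0.3 -0.6] op 0.0005
```

View pics/scene10.png

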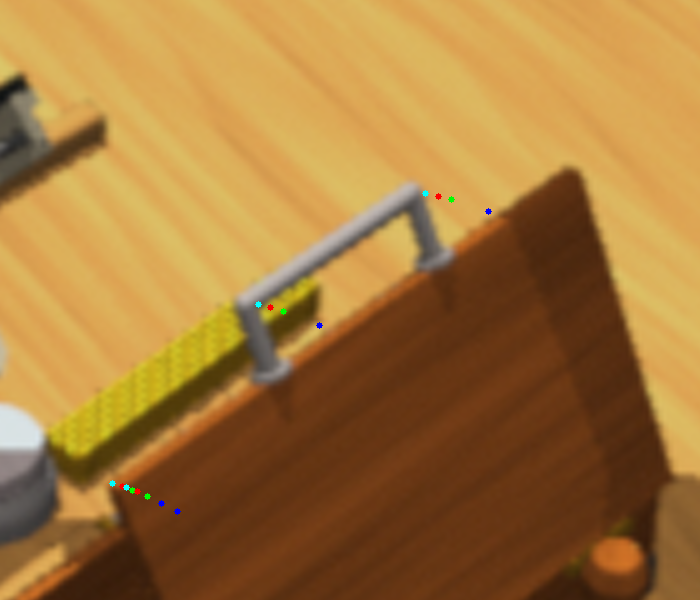

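View pics/w10.png

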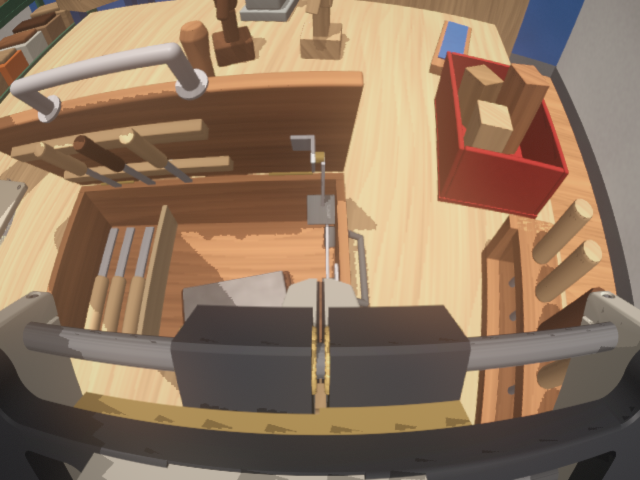

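View pics/top10.png

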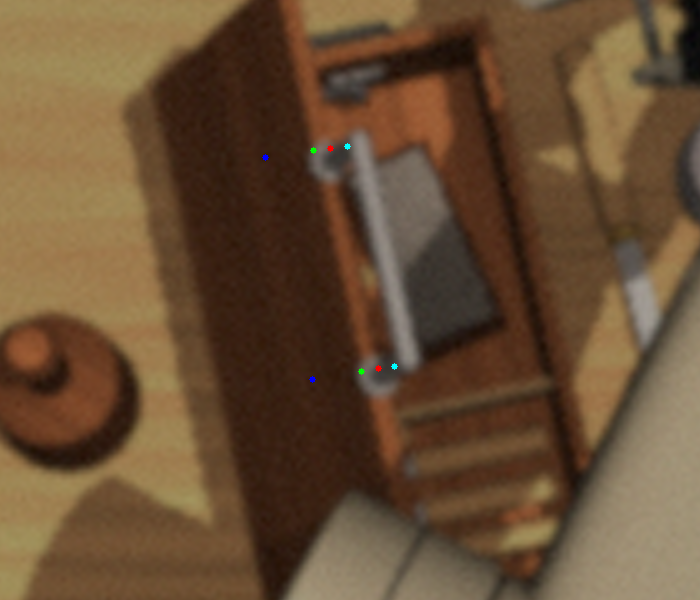

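```bash
python3 - <<'E'
from h import *
from scipy.optimize import least_squares
S=read_camera("scene");T=read_camera("top")
CH0=(0.5356,-0.0052,1.7545)
base=w(lid(-240,0,6,1.2),CH)
def org(c): q=proj(c,base)[0]*5; return np.array([int(q[0])-350,int(q[1])-250])
oS,oT=org(S),org(T)
ob=[(S,1,(240+oS[0],302+oS[1])),(S,0,(415+oS[0],190+oS[1])),(T,1,(360+oT[0],137+oT[1])),(T,0,(410+oT[0],360+oT[1]))]
def f(p):
    b=np.array(p[:3]); out=[]
    for c,far,o in ob:
        e=b+w(np.array([0,-.057 if far else .057,0]),(0,0,CH[2])); out.append(proj(c,e)[0]-(np.array(o)/5-.5))
    return np.ravel(out)
r=least_squares(f,base); print(r.x,f(r.x).round(1))
for ch in(CH,CH0):
  cpos=R.from_euler('z',-ch[2]).apply(r.x-[ch[0],ch[1],0]); print(cpos, np.arctan2(cpos[2]-.095,.1-cpos[0])-np.arctan2(6,240))
show()
for ys in(1,-1): delta(r.x+[0,0,.08],toolR(0,ys,'grip'))
E
```

```text
[ 0.53789726 -0.00289107  0.31683032] [ 1.5 -0.8 -1.6  0.6  0.4  1.4 -0.5 -1.5]
[ 1.60062864e-03 -1.92896746e-04  3.16830315e-01] 1.1282997421050083
[ 0.00185044 -0.00268038  0.31683032] 1.1292411101283006
t 11.9 q [-0.5   0.81  0.76  0.66  2.04 -0.51] pos [ 0.6969 -0.0841  0.2458] chest [-107.3 -141.7  245.8] F [-0.1  0.8 -0.3] op 0.0003
d [ 1.827 -1.43  -0.292] turn [ 0.195 -0.197 -0.474] steps 12
d [ 1.827 -1.43  -0.292] turn [-0.197 -0.195  0.469] steps 12
```

Call:
move_arm(
  series=[
    [0.3,0,-0.3,0,0,0,-1],
    [0.6,0,-0.6,0,0,0,-1],
    [0.9,0,-0.9,0,0,0,-1],
    [1,0,-1,-0.01,-0.01,0.03,-1],
    [1,0,-1,-0.03,-0.03,0.07,-1],
    [1,0,-1,-0.05,-0.05,0.11,-1],
    [1,0,-1,-0.07,-0.07,0.15,-1],
    [1,0,-1,-0.08,-0.08,0.19,-1],
  ],
)

```text
t: 12.7
tool_pos: [0.6975, -0.0847, 0.3899]
orientation: [-2.345, -1.399, -0.442]
force: [-0.5, 0.6, 0.5]
opening: 0.0006
```

```bash
python3 - <<'E'
from h import *
show()
delta(w(np.array([.0025,0,.40]),CH),toolR(0,-1,'grip'))
E
```

```text
t 12.7 q [-0.44  0.46  0.87  0.5   1.92  0.2 ] pos [ 0.6975 -0.0847  0.3899] chest [-108.  -142.2  389.9] F [-0.5  0.6  0.5] op 0.0006
d [-0.049 -1.795  0.176] turn [-0.114 -0.115  0.278] steps 7
```

Call:
move_arm(
  series=[
    [0,-0.1,0,-0.016,-0.016,0.04,-0.2],
    [0,-0.3,0,-0.032,-0.033,0.08,0],
    [0,-0.5,0,-0.048,-0.05,0.12,0.08],
    [0,-0.7,0,-0.065,-0.066,0.16,0.08],
    [0,-0.9,0,-0.082,-0.083,0.2,0.08],
    [0,-1,0,-0.1,-0.1,0.24,0.08],
    [0,-1,0,-0.114,-0.115,0.278,0.08],
    [0,-1,0,-0.114,-0.115,0.278,0.08],
  ],
)

```text
t: 13.5
tool_pos: [0.6091, -0.04, 0.404]
orientation: [-3.125, -0.298, 0.0]
force: [-0.1, 0.9, -1.2]
opening: 0.0504
```

```bash
python3 - <<'E'
from h import *
show()
delta(w(np.array([.0025,0,.36]),CH),toolR(0,-1,'grip'))
E
```

```text
t 13.5 q [-0.15  0.17  1.12  0.    1.86  1.23] pos [ 0.6091 -0.04    0.404 ] chest [-47.9 -63.5 404. ] F [-0.1  0.9 -1.2] op 0.0504
d [-0.631 -0.507  0.442] turn [-0.001 -0.     0.002] steps 2
```

Call:
move_arm(
  series=[
    [-0.3,-0.25,0.1,0,0,0,0.08],
    [-0.63,-0.5,0.3,0,0,0.002,0.08],
    [-0.63,-0.5,0.44,0,0,0.002,0.08],
    [-0.63,-0.5,0.44,0,0,0.002,0.08],
    [-0.63,-0.5,0.44,0,0,0.002,0.08],
  ],
)

```text
t: 14.0
tool_pos: [0.5386, -0.0054, 0.361]
orientation: [-3.125, -0.287, -0.003]
force: [0.9, 0.4, 0.6]
opening: 0.0502
```

```bash
python3 - <<'E'
from h import *
show()
delta(w(np.array([.0025,0,.296]),CH),toolR(0,-1,'grip'))
c=read_camera("wrist"); im=c["frame"][:,:,::-1]; cv2.imwrite("pics/w11.png",im)
c=read_camera("scene");q=proj(c,w(np.array([.0025,0,.315]),CH))[0];x,y=int(q[0]),int(q[1]);cv2.imwrite("pics/s11.png",cv2.resize(c["frame"][y-60:y+60,x-70:x+70,::-1],None,fx=5,fy=5,interpolation=2))
E
```

```text
t 14.0 q [-0.11 -0.05  1.42  0.    1.77  1.28] pos [ 0.5386 -0.0054  0.361 ] chest [ -1.   -0.4 361. ] F [0.9 0.4 0.6] op 0.0502
d [-0.006 -0.033  0.65 ] turn [-0.001 -0.001 -0.   ] steps 2
```

View pics/w11.png

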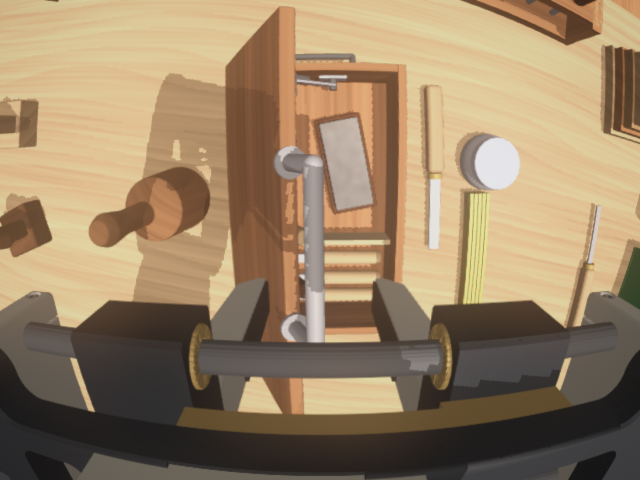

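View pics/s11.png

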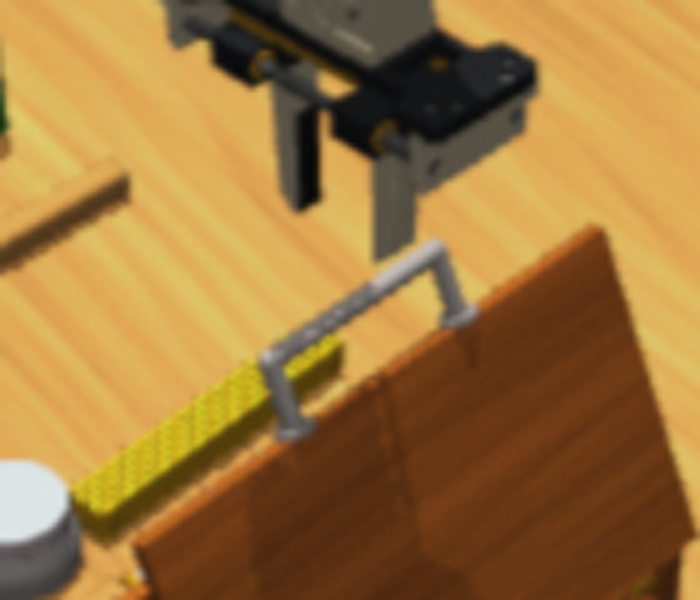

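Call:
move_arm(
  series=[
    [0,-0.03,0.2,0,0,0,0.08],
    [0,-0.03,0.4,0,0,0,0.08],
    [0,-0.03,0.6,0,0,0,0.08],
    [0,-0.03,0.65,0,0,0,0.08],
    [0,-0.03,0.65,0,0,0,0.08],
  ],
)

```text
t: 14.6
tool_pos: [0.538, -0.0021, 0.2957]
orientation: [-3.125, -0.285, -0.001]
force: [0.3, 0.8, -0.7]
opening: 0.0502
```

```bash
python3 - <<'E'
from h import *
show()
c=read_camera("wrist"); im=c["frame"][:,:,::-1]; cv2.imwrite("pics/w12.png",im)
c=read_camera("scene");q=proj(c,w(np.array([.0025,0,.315]),CH))[0];x,y=int(q[0]),int(q[1]);cv2.imwrite("pics/s12.png",cv2.resize(c["frame"][y-60:y+60,x-70:x+70,::-1],None,fx=5,fy=5,interpolation=2))
E
```

```text
t 14.6 q [-0.1  -0.06  1.54  0.    1.66  1.29] pos [ 0.538  -0.0021  0.2957] chest [  2.3  -0.4 295.7] F [ 0.3  0.8 -0.7] op 0.0502
```

View pics/w12.png

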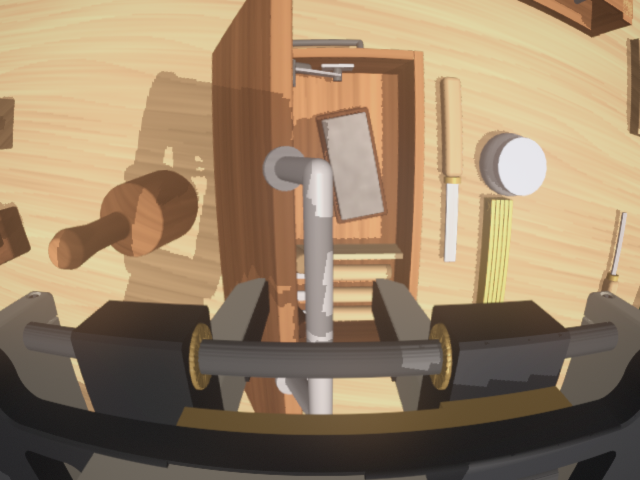

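View pics/s12.png

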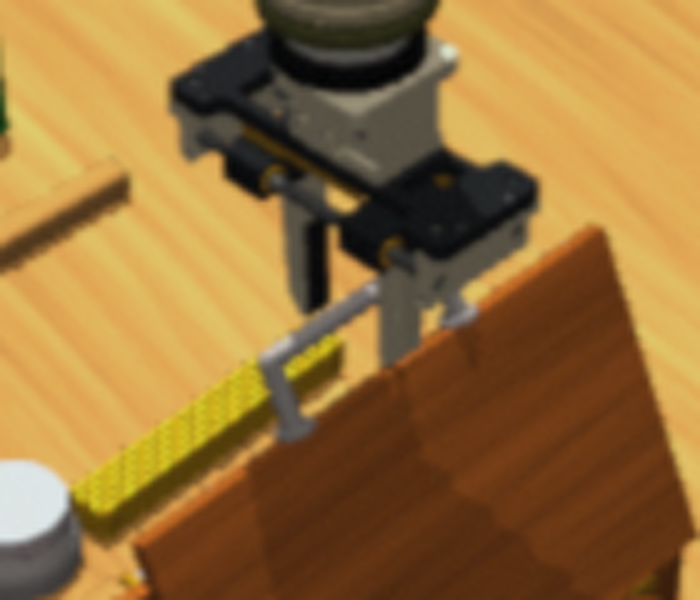

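Call:
move_arm(
  series=[
    [0,0,0,0,0,0,-0.4],
    [0,0,0,0,0,0,-0.6],
    [0,0,0,0,0,0,-0.8],
    [0,0,0,0,0,0,-1],
    [0,0,0,0,0,0,-1],
    [0,0,0,0,0,0,-1],
  ],
  squeeze=20,
)

```text
t: 15.3
tool_pos: [0.5376, -0.0018, 0.2958]
orientation: [-3.125, -0.285, -0.002]
force: [-0.8, -0.1, 0.6]
opening: 0.0108
```

```bash
cat > arc.py <<'E'
from h import *
import sys
# print tool-frame rows along arc from current bar angle
s=read_state(); C=chestR().inv()
p=C.apply(s["tool_pos"]-[CH[0],CH[1],0])*1000; g=p+[0,0,19]
th=np.arctan2(g[2]-95,100-g[0])-np.arctan2(6,240); rad=np.hypot(g[2]-95,100-g[0])
print("chest g",g.round(1),"th",round(th,4),"rad",rad.round(1),"F",s["force"].round(1),"op",round(s["opening"],4),"t",s["t"])
dth=float(sys.argv[1]); n=int(sys.argv[2])
R0=R.from_rotvec(s["orientation"])
for i in range(1,n+1):
    t=th-dth*i/n+np.arctan2(6,240)
    t_=np.array([100-rad*np.cos(t),g[1],95+rad*np.sin(t)])
    print((R0.inv().apply(chestR().apply(t_-g))/100).round(3))
E
python3 arc.py .3 8
```

```text
chest g [ 2.700e+00 -1.000e-01  3.148e+02] th 1.1292 rad 240.4 F [-0.8 -0.1  0.6] op 0.0108 t 15.3
[0.    0.082 0.038]
[0.    0.162 0.079]
[0.    0.241 0.122]
[0.    0.318 0.169]
[0.    0.393 0.219]
[0.    0.467 0.271]
[0.    0.538 0.326]
[0.    0.607 0.384]
```

Call:
move_arm(
  series=[
    [0,0.04,0.02,0,0,0,-1],
    [0,0.08,0.04,0,0,0,-1],
    [0,0.12,0.06,0,0,0,-1],
    [0,0.16,0.08,0,0,0,-1],
    [0,0.2,0.1,0,0,0,-1],
    [0,0.24,0.12,0,0,0,-1],
    [0,0.28,0.145,0,0,0,-1],
    [0,0.32,0.17,0,0,0,-1],
  ],
)

```text
t: 16.1
tool_pos: [0.5436, -0.0335, 0.2783]
orientation: [-3.125, -0.285, -0.002]
force: [1.7, 1.3, 0.6]
opening: 0.0113
```

```bash
python3 arc.py .25 8
```

```text
chest g [-2.950e+01 -2.000e-01  2.973e+02] th 0.9764 rad 240.2 F [1.7 1.3 0.6] op 0.0113 t 16.1
[0.    0.063 0.041]
[0.    0.124 0.084]
[0.    0.184 0.13 ]
[0.    0.243 0.176]
[0.    0.3   0.225]
[0.    0.355 0.276]
[0.    0.409 0.328]
[0.    0.462 0.382]
```

Call:
move_arm(
  series=[
    [0,0.063,0.041,0,0,0,-1],
    [0,0.124,0.084,0,0,0,-1],
    [0,0.184,0.13,0,0,0,-1],
    [0,0.243,0.176,0,0,0,-1],
    [0,0.3,0.225,0,0,0,-1],
    [0,0.355,0.276,0,0,0,-1],
    [0,0.409,0.328,0,0,0,-1],
    [0,0.462,0.382,0,0,0,-1],
  ],
)

```text
t: 16.9
tool_pos: [0.552, -0.079, 0.2399]
orientation: [-3.125, -0.285, -0.002]
force: [2.5, 0.2, 1.2]
opening: 0.0109
```

```bash
python3 arc.py .25 8
```

```text
chest g [-7.580e+01 -2.000e-01  2.589e+02] th 0.7254 rad 240.3 F [2.5 0.2 1.2] op 0.0109 t 16.9
[-0.     0.051  0.056]
[-0.     0.099  0.113]
[-0.     0.146  0.171]
[-0.     0.191  0.231]
[-0.     0.235  0.293]
[-0.     0.276  0.355]
[-0.     0.315  0.419]
[-0.     0.352  0.485]
```

Call:
move_arm(
  series=[
    [0,0.051,0.056,0,0,0,-1],
    [0,0.099,0.113,0,0,0,-1],
    [0,0.146,0.171,0,0,0,-1],
    [0,0.191,0.231,0,0,0,-1],
    [0,0.235,0.293,0,0,0,-1],
    [0,0.276,0.355,0,0,0,-1],
    [0,0.315,0.419,0,0,0,-1],
    [0,0.352,0.485,0,0,0,-1],
  ],
  squeeze=25,
)

```text
t: 17.7
tool_pos: [0.5586, -0.1133, 0.1913]
orientation: [-3.125, -0.285, -0.003]
force: [5.1, 0.3, 0.9]
opening: 0.011
```

```bash
python3 arc.py .2 8;python3 - <<'E'
from h import *
for n in("scene","wrist"):
    c=read_camera(n); cv2.imwrite(f"pics/{n}13.png",c["frame"][:,:,::-1])
E
```

```text
chest g [-110.8   -0.3  210.3] th 0.4756 rad 240.2 F [5.1 0.3 0.9] op 0.011 t 17.7
[-0.     0.028  0.053]
[-0.     0.055  0.107]
[-0.     0.081  0.161]
[-0.     0.105  0.216]
[-0.     0.128  0.271]
[-0.     0.15   0.327]
[-0.001  0.17   0.384]
[-0.001  0.188  0.441]
```

View pics/scene13.png

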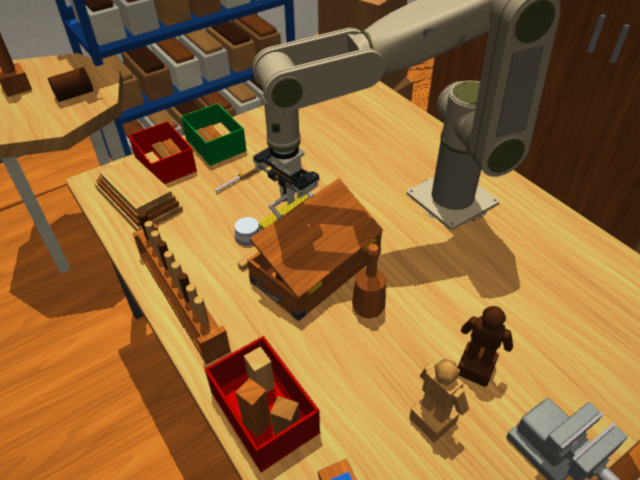

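View pics/wrist13.png

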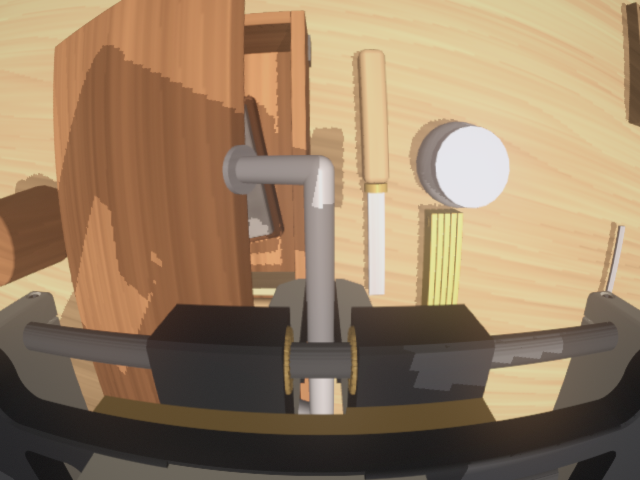

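Call:
move_arm(
  series=[
    [0.003,0.028,0.053,0,0,0,-1],
    [0.005,0.055,0.107,0,0,0,-1],
    [0.008,0.081,0.161,0,0,0,-1],
    [0.01,0.105,0.216,0,0,0,-1],
    [0.01,0.128,0.271,0,0,0,-1],
    [0.01,0.15,0.327,0,0,0,-1],
    [0.01,0.17,0.384,0,0,0,-1],
    [0.01,0.188,0.441,0,0,0,-1],
  ],
)

```text
t: 18.6
tool_pos: [0.5624, -0.132, 0.147]
orientation: [-3.126, -0.285, -0.001]
force: [-1.6, -6.8, 0.8]
opening: 0.0113
```

```bash
python3 arc.py .16 8
```

```text
chest g [-129.8   -0.7  166. ] th 0.2745 rad 240.5 F [-1.6 -6.8  0.8] op 0.0113 t 18.6
[-0.     0.014  0.046]
[-0.     0.027  0.092]
[-0.     0.039  0.139]
[-0.     0.05   0.186]
[-0.     0.06   0.233]
[-0.     0.069  0.28 ]
[-0.     0.077  0.327]
[-0.     0.085  0.375]
```

Call:
move_arm(
  series=[
    [0,0.02,0.046,0,0,0,-1],
    [0,0.037,0.092,0,0,0,-1],
    [0,0.05,0.139,0,0,0,-1],
    [0,0.06,0.186,0,0,0,-1],
    [0,0.07,0.233,0,0,0,-1],
    [0,0.08,0.28,0,0,0,-1],
    [0,0.087,0.327,0,0,0,-1],
    [0,0.094,0.375,0,0,0,-1],
  ],
)

```text
t: 19.4
tool_pos: [0.5641, -0.1408, 0.1095]
orientation: [-3.126, -0.285, -0.001]
force: [-2.8, -6.1, 1.0]
opening: 0.0111
```

```bash
python3 arc.py .115 8
```

```text
chest g [-138.8   -0.8  128.5] th 0.1143 rad 241.1 F [-2.8 -6.1  1. ] op 0.0111 t 19.4
[-0.     0.005  0.034]
[-0.     0.009  0.069]
[-0.     0.012  0.103]
[-0.     0.016  0.138]
[-0.     0.018  0.172]
[-0.     0.021  0.207]
[-0.     0.022  0.241]
[-0.     0.023  0.276]
```

Call:
move_arm(
  series=[
    [0,0.01,0.03,0,0,0,-1],
    [0,0.015,0.06,0,0,0,-1],
    [0,0.02,0.09,0,0,0,-1],
    [0,0.025,0.12,0,0,0,-1],
    [0,0.03,0.15,0,0,0,-1],
    [0,0.03,0.18,0,0,0,-1],
    [0,0.03,0.2,0,0,0,-1],
    [0,0.03,0.22,0,0,0,-1],
  ],
)

```text
t: 20.2
tool_pos: [0.5647, -0.1432, 0.0875]
orientation: [-3.125, -0.285, -0.001]
force: [-5.8, -2.9, 0.5]
opening: 0.011
```

Call:
move_arm(
  series=[
    [0,0,0.01,0,0,0,-1],
    [0,0,0.02,0,0,0,-1],
    [0,0,0.03,0,0,0,-1],
    [0,0,0.04,0,0,0,-1],
    [0,0,0.05,0,0,0,-1],
    [0,0,0.05,0,0,0,-1],
  ],
)

```text
t: 20.8
tool_pos: [0.5647, -0.1435, 0.0825]
orientation: [-3.126, -0.285, -0.001]
force: [-3.6, -4.7, -1.4]
opening: 0.011
```

```bash
python3 arc.py .115 1;python3 - <<'E'
from h import *
c=read_camera("scene");cv2.imwrite("pics/s14.png",cv2.resize(c["frame"][165:335,225:405,::-1],None,fx=3.5,fy=3.5,interpolation=2))
E
```

```text
chest g [-141.5   -0.8  101.5] th 0.002 rad 241.6 F [-3.6 -4.7 -1.4] op 0.011 t 20.8
[-0.    -0.008  0.278]
```

View pics/s14.png

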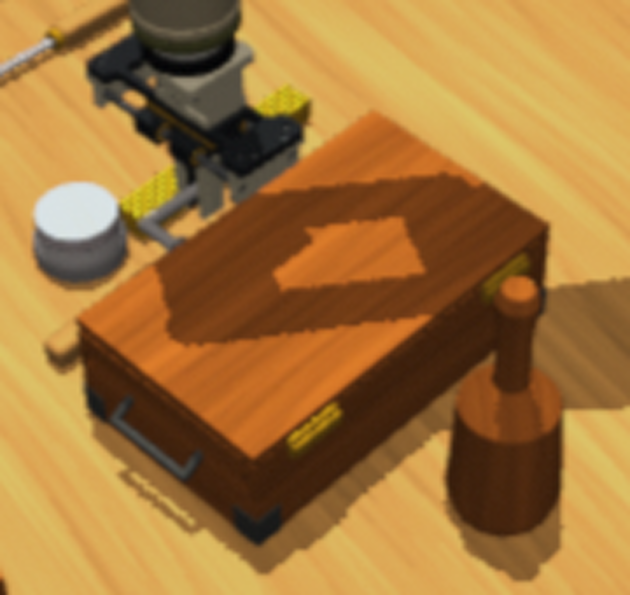

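Call:
move_arm(
  series=[
    [0,0,0.01,0,0,0,-1],
    [0,0,0.02,0,0,0,-1],
    [0,0,0.02,0,0,0,-1],
  ],
)

```text
t: 21.15
tool_pos: [0.5647, -0.1436, 0.0805]
orientation: [-3.126, -0.285, -0.001]
force: [-3.9, -4.5, -1.5]
opening: 0.0107
```

Call:
move_arm(
  series=[
    [0,0,0.01,0,0,0,-1],
    [0,0,0.02,0,0,0,-1],
    [0,0,0.02,0,0,0,-1],
  ],
)

```text
t: 21.45
tool_pos: [0.5647, -0.1437, 0.0786]
orientation: [-3.126, -0.285, -0.001]
force: [-4.3, -5.6, -2.1]
opening: 0.0112
```

Call:
move_arm(
  series=[
    [0,0,0.01,0,0,0,-1],
    [0,0,0.02,0,0,0,-1],
    [0,0,0.03,0,0,0,-1],
    [0,0,0.03,0,0,0,-1],
  ],
)

```text
t: 21.85
tool_pos: [0.5648, -0.1437, 0.0762]
orientation: [-3.126, -0.285, -0.001]
force: [-6.2, -4.1, 2.9]
opening: 0.011
```

```bash
python3 arc.py .115 1;python3 - <<'E'
from h import *
c=read_camera("scene");cv2.imwrite("pics/s15.png",cv2.resize(c["frame"][230:330,240:360,::-1],None,fx=6,fy=6,interpolation=2))
E
```

```text
chest g [-141.8   -0.9   95.2] th -0.0243 rad 241.8 F [-6.2 -4.1  2.9] op 0.011 t 21.85
[-0.    -0.015  0.277]
```

View pics/s15.png

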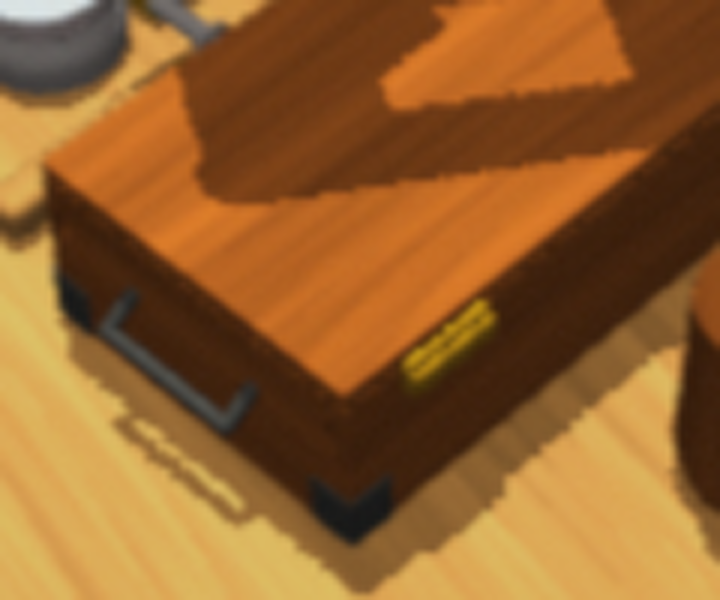

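Call:
move_arm(
  series=[
    [0,0,0.01,0,0,0,-1],
    [0,0,0.02,0,0,0,-1],
    [0,0,0.02,0,0,0,-1],
  ],
)

```text
t: 22.2
tool_pos: [0.5649, -0.1437, 0.076]
orientation: [-3.126, -0.285, -0.002]
force: [-13.8, -2.4, 15.7]
opening: 0.0114
```

Call:
move_arm(
  series=[
    [0,0,-0.01,0,0,0,-1],
    [0,0,-0.02,0,0,0,-1],
    [0,0,-0.02,0,0,0,-1],
  ],
)

```text
t: 22.5
tool_pos: [0.5648, -0.1437, 0.0762]
orientation: [-3.126, -0.285, -0.002]
force: [-7.2, -5.5, 2.0]
opening: 0.0111
```

Call:
move_arm(
  series=[
    [0,0,0,0,0,0,-0.6],
    [0,0,0,0,0,0,-0.46],
    [0,0,0,0,0,0,-0.46],
    [0,0,0,0,0,0,-0.46],
  ],
)

```text
t: 22.9
tool_pos: [0.5655, -0.1429, 0.0762]
orientation: [-3.125, -0.286, -0.003]
force: [0.2, -0.5, -0.4]
opening: 0.0249
```

```bash
python3 - <<'E'
from h import *
show()
c=read_camera("wrist"); cv2.imwrite("pics/w16.png",c["frame"][:,:,::-1])
E
```

```text
t 22.9 q [-0.34  0.2   1.68  0.    1.26  1.05] pos [ 0.5655 -0.1429  0.0762] chest [-141.    -1.7   76.2] F [ 0.2 -0.5 -0.4] op 0.0249
```

View pics/w16.png

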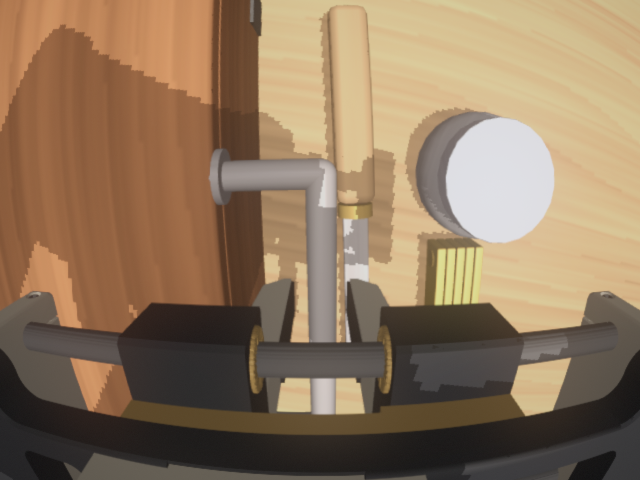

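Released; forces are zero. Retract straight up.

Call:
move_arm(
  series=[
    [0,0,-0.15,0,0,0,-0.46],
    [0,0,-0.3,0,0,0,-0.46],
    [0,0,-0.5,0,0,0,-0.46],
    [0,0,-0.8,0,0,0,-0.46],
    [0,0,-1,0,0,0,-0.46],
    [0,0,-1,0,0,0,-0.46],
  ],
)

```text
t: 23.55
tool_pos: [0.5678, -0.1444, 0.1821]
orientation: [3.128, 0.286, 0.015]
force: [-0.4, -0.9, -0.4]
opening: 0.0252
```

Call:
move_arm(
  series=[
    [0,0,-0.5,0,0,0,-0.46],
    [0,0,-1,0,0,0,-0.46],
    [0,0,-1,0,0,0,-0.46],
    [0,0,-1,0,0,0,-0.46],
  ],
)

```text
t: 23.95
tool_pos: [0.5657, -0.1441, 0.2781]
orientation: [-3.127, -0.285, -0.008]
force: [-0.5, 0.5, -1.0]
opening: 0.025
```

```bash
python3 - <<'E'
from h import *
show()
CH0=(0.5356,-0.0052,1.7545)
for n in("scene","top"):
    c=read_camera(n);im=np.ascontiguousarray(c["frame"][:,:,::-1]); cv2.imwrite(f"pics/{n}17.png",im); im=cv2.resize(im,None,fx=4,fy=4,interpolation=2)
    for a in proj(c,w(np.array([lid(-200,y,12,0) for y in(-170,170)]+[lid(-240,y,6,0) for y in (-60,60)]),CH0)): cv2.circle(im,tuple(int(v) for v in (a+.5)*4),3,(0,255,0),-1)
    q=proj(c,w(np.array([-.05,0,.1]),CH))[0]*4; x,y=int(q[0]),int(q[1]); cv2.imwrite(f"pics/{n}17c.png",im[y-300:y+300,x-350:x+350])
E
```

```text
t 23.95 q [-0.34  0.07  1.45  0.    1.62  1.05] pos [ 0.5657 -0.1441  0.2781] chest [-142.3   -1.8  278.1] F [-0.5  0.5 -1. ] op 0.025
```

View pics/scene17c.png

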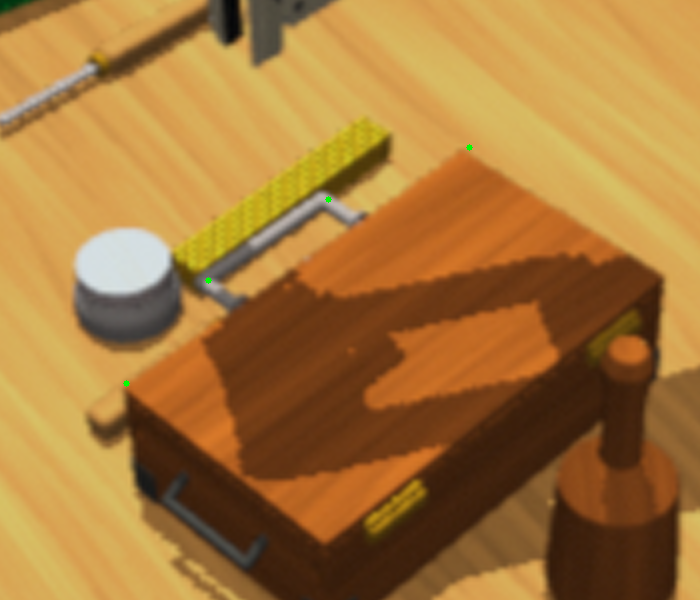

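View pics/scene17.png

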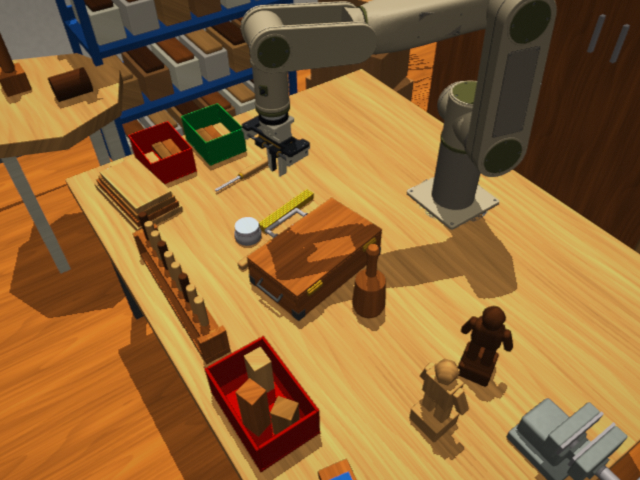

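View pics/top17.png

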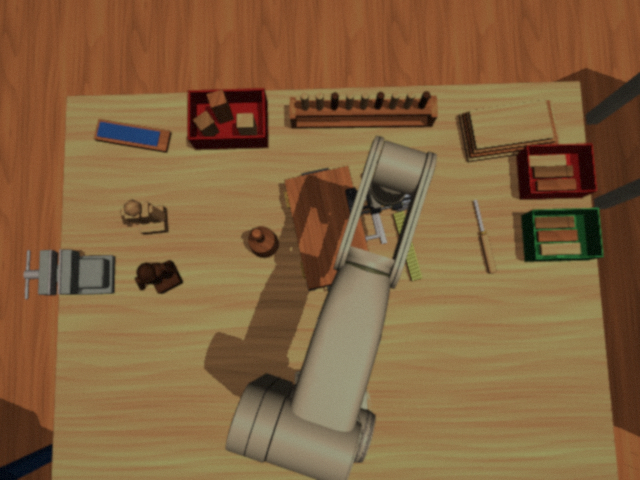

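Call:
move_arm(
  series=[
    [0,0,0,0,0,0,-0.46],
    [0,0,0,0,0,0,-0.46],
    [0,0,0,0,0,0,-0.46],
  ],
)

```text
t: 24.35
tool_pos: [0.5644, -0.1436, 0.2749]
orientation: [-3.125, -0.285, 0.0]
force: [-1.0, 0.9, 1.3]
opening: 0.0249
```

```bash
python3 -c "
from plant import *
print(close_job())"
```

```text
the job is handed in; nothing more can be done
None
```

The stay is broken at its knuckle, and the lid is lowered, fully shut and let go. I handed the job in at 24.35 s.

- **Breaking the stay:** I pressed the thumb plate with the closed fingertips. The readings were about 4 N or less, and I didn't touch the lid. After the click the lid had only sunk to about 1.30 rad, not the 1.24 given. I pressed the plate again and the lid came to rest at about 1.13 rad, past 1.24.
- **Lowering the lid:** I gripped the bar pull with 20–25 N and followed the hinge arc down at about 0.2–0.3 rad/s, slower at the end, until the lid seated.
- **Seating the lid:** The upward reading reached about 16 N, with about 14 N sideways. The tool's height when the lid seated was about 6 mm lower than my arc model predicted, so either the bar slipped slightly in the pads or the model was a little off.
- **Last checks:** After I let go, the force readings were near zero. In the scene camera picture the lid corners and bar match the shut positions. The mallet, gouges, rule, tin and carvings look unmoved in the pictures, though the arm partly hid the top view. The stone case is under the shut lid, so I couldn't check it at the end. The gripper is clear, about 17 cm above the bar.

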